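# Square up a row of parts bins and latch the bin rail

### The job

Tidy the three loose blue bins into the aluminium bin rail: without tipping them, stand them side by side in one straight row between the rail's two cheeks, each with its back wall flush against the rear fence and its low open front towards you, then push the sliding end cheek against the row until its spring detent clicks home. Any order of the bins will do; do not disturb the tape measure, the nearest pipe elbow and the tape roll lying around the work.

Things in the scene. Friction and masses are not known exactly. Their poses are not given: they have to be found in the camera images.
- bin_rail: aluminium bin rail fixed on the counter: slotted profile 20 deep, 65 high, 475 mm long (y -0.175 to 0.300) as rear fence, a fixed cheek at its right end, a sliding cheek on its left part. Origin: on the counter at the fence's front face, midway between the latched cheeks. x points back through the fence (bins stand at negative x), y to the left along it, z up
- end_stop (a joint): travel (m) of the sliding cheek towards the fixed one, along the rail's -y: 0 fully open, at 0.100 the spring ball clicks into its seat, hard stop at 0.104. Its inner face is at rail y = 0.253 - value. Slides with about 1 N; the last 6 mm before the click need about 8 N
- stop_knob (a point): centre of the grip of the black round knob that stands upright on the sliding cheek, 26 mm diameter; its grip spans 84 to 109 mm above the counter, this point is at 98 mm; 9 mm to the left (+y) of the cheek's inner face, 36 mm in front of the fence
- stop_face (a point): point on the counter under the sliding cheek's inner face (which touches the row), 30 mm in front of the fence. Axes as the rail's
- bin_1: blue open stacking bin with steel nuts and washers in it, 129 (x) x 102 (y) x 62 (z) mm, about 0.1 kg. Origin: centre of underside; x to its back wall (outer face at +62 mm at the rim, 60 mm high), z up. Front lip: a 2 mm plate 90 mm wide leaning forward from x = -50 at the floor to -62 mm at its top, 27 mm high. Side walls 60 mm high at the back, outer faces y = +-50 mm; floor 2 mm
- bin_2: the same blue bin, holding short bolts; axes and sizes as bin_1
- bin_3: the same blue bin, holding black plugs; axes and sizes as bin_1
- tape_measure: yellow and black tape measure standing on its foot at the front left, 38 x 87 x 60 mm, loose, not to be disturbed; origin at the centre of its underside
- pipe_elbow: grey pipe elbow, 77 x 79 x 35 mm, lying loose just to the right of the bins (the nearest of three), not to be disturbed; origin at the centre of its underside
- tape_roll: roll of black tape, 53 mm diameter, 19 mm high, lying loose behind the rail, not to be disturbed; origin at the centre of its underside
- bin_1_lip (a point): middle of the top edge of the front lip of bin_1: 60 mm in front of the bin's origin, 26 mm up
- bin_2_lip (a point): middle of the top edge of the front lip of bin_2: 60 mm in front of the bin's origin, 26 mm up
- bin_3_lip (a point): middle of the top edge of the front lip of bin_3: 60 mm in front of the bin's origin, 26 mm up
- fixed_face (a point): point on the counter under the inner face of the fixed right cheek, 30 mm in front of the fence; rail y = -0.153. Axes as the rail's. Both cheeks reach 65 mm forward of the fence, 65 mm high, 6 mm thick; latched, they stand 306 mm apart (three bins side by side and a few mm of play)

How it is judged:
By the outcome, as a careful person would: the job done as asked, in the order asked, and still so for the second after the job is handed in, with the robot touching nothing.
It also fails if it takes over 72 s, if anything falls off the work surface, if the arm or the gripper's body presses on something with over 40 N, if the wrist force passes 120 N, or if a joint passes its speed limit or range.

### The arm

A 6-joint arm with a two-finger parallel gripper is mounted at the origin on a cart in front of the work surface, level with it; the furniture and walls round the work are solid. World frame = base frame: x ahead of the robot, y to its left, z up, the work surface at z = 0. Lengths are in m, angles in rad, forces in N, time in s.
With the tool pointing down it reaches from about 0.35 to 0.975 m from the base axis. Payload 4.9 kg.
Tool frame: the origin (TCP) lies at the very end of the fingers, on their centre line; the grasp point (between the pads) lies 19 mm behind it; z points along the fingers, y is the line along which they close (so a half turn about z gives the same grasp; the last joint's range is limited). The gripper opens to 85 mm and grips with 20 to 120 N. Pads are 22 mm wide; open, the fingers measure 114 mm over their backs; the gripper's body (76 mm by 85 mm) begins 54 mm behind the grasp point. The pads swing forward as they close: fully open they stand 13 mm farther back than shut.
Start: joints at [1.063, 0.053, 1.613, -0, 1.476, -0.119], TCP at [0.237, 0.578, 0.231] pointing down, gripper open.
Joint ranges: [-3.01, 3.01], [-1.01, 2.22], [0.06, 2.58], [-1.02, 4.17], [0.09, 2.62], [-3.14, 3.14]. Speed limits (rad/s): [2.57, 2.57, 3.14, 3.14, 3.14, 3.14].

### API

Orientations are given as a unit quaternion [w, x, y, z].
In Python, from plant import manip gives the robot as it stands.
- The arm moves only by the tool send_rows, never from a script. Its argument "increments" is a list of rows, each an object of numbers: "claw": the closure, from -1 (fully open) to 1 (shut); "dx", "dy", "dz": the shift along the tool's x, y, z in units of 0.5 m (1.0 is 0.5 m); "yaw": the turn about the tool's z in units of 1.5 rad (1.0 is 1.5 rad). A call has 1 to 20 rows; each row is the pose to reach, as a shift and turn from the pose commanded when the call began, along the tool's axes at that moment; what a row does not reach only later rows make up. A row lasts 1/8 s, in which the tool goes at most 62.5 mm and 10.7 degrees, less where a joint would pass 70% of its speed; a pose out of reach is approached as far as the arm can. A call with a number of a shift or a turn outside -1 to 1 is refused whole. A call with a gripper value outside its range is refused whole. The fingers move at their own pace and stop on an object; the grip force is fixed at half the most. Time passes only in rows, so rows that repeat a pose let the fingers close. It gives the time, the measured TCP pose, the force, the opening and the grip force at its end, in the units of the state.
- manip.state(): the state, without advancing time (a new reading comes with each control period).
- manip.grab_frame(name): name is "side" or "top" or "wrist"; returns the picture (420x560x3 uint8, red, green, blue); there is no depth.
- manip.camera_params(name): a dict with "camera_matrix" (3x3 intrinsics, pixels), "extrinsics" (4x4, takes a point from world to camera coordinates); the wrist camera has in their place "tool_from_camera" (4x4, takes a point from camera to tool coordinates, whose origin is the TCP and whose axes are the flange's). Camera axes: x right, y down, z forward; pixel columns grow to the right and rows downward; lengths in m; the calibration is good to about 2 mm. The wrist camera is an equidistant fisheye: a pixel r from the principal point sees the ray r / f radians off the axis. A picture is of the moment at which its call begins: read the wrist's pose just before it. camera_params takes no time and is no camera call.
- manip.job_done(): hands the job in; it is judged then, once.
The state is a dict: "time": time; "joint_pos": joint angles; "joint_vel": joint speeds; "joint_efforts": joint torques, N m; "tool_pos": TCP position; "tool_rot": TCP orientation; "contact_force": force on the tool from outside, world axes, zero at the start; "ft_torque": the same for the moment, N m; "gripper_width": opening from 0.0 (shut) to 1.0 (fully open); "grasp_force": force on a finger pad.
Only numpy, scipy, OpenCV 4.12 (cv2) and the standard library are available. Lean on these libraries where they do the work, as an engineer would, in place of code of your own. Each camera call takes 0.05 s, during which the arm holds its last target. There are 200 camera calls.

## Working session

There is one attempt and no reset: what is moved stays moved. The work goes in short steps, Python scripts to look and compute and a tool call to move; the robot and the scene stay as the last step left them, time stands still between calls to the robot, and variables do not carry over. Pictures are saved under pics/ and viewed, at most 10 in all, crops included, and the job is handed in when it is done.

Besides the shell and the picture viewer there is one more tool, called after "Request:" as a command line: name --argument value ..., lists and objects as JSON in quotes. send_rows: Moves the arm, as the interface text tells. Shifts and turns lie within -1 to 1; 1 stands for 0.5 m of shift or 1.5 rad of turn. Its arguments: {"type":"object","properties":{"increments":{"type":"array","items":{"type":"object","properties":{"claw":{"type":"number"},"dx":{"type":"number"},"dy":{"type":"number"},"dz":{"type":"number"},"yaw":{"type":"number"}}}}},"required":["increments"]}

```bash
mkdir -p pics; ls; python3 - <<'E'
from plant import manip
import cv2,numpy as np
s=manip.state(); print(s)
for n in ['top','side','wrist']:
    im=manip.grab_frame(n); cv2.imwrite(f'pics/{n}0.png',im[:,:,::-1]); print(n,manip.camera_params(n))
E
```

```text
pics
{'time': 0.0, 'joint_pos': array([ 1.06295556e+00,  5.33264527e-02,  1.61431795e+00,  1.13707401e-05,
        1.47598383e+00, -1.18988468e-01]), 'joint_vel': array([-0.00052856,  0.0001149 ,  0.00030432, -0.00066246,  0.00038065,
       -0.0009462 ]), 'joint_efforts': array([-1.26541134e-03, -3.93674612e+01, -3.70178461e+01, -1.97927429e-04,
        7.06337829e-03,  1.52291909e-05]), 'tool_pos': array([0.23663646, 0.57779171, 0.23006756]), 'tool_rot': array([-3.19176616e-04,  1.93203962e-01,  9.81158088e-01, -9.66463388e-04]), 'contact_force': array([-0.52495637, -0.34174843, -0.07817472]), 'ft_torque': array([-0.00379152,  0.00230105,  0.01858974]), 'grasp_force': 0.0, 'gripper_width': 1.0012779739298192}
top {'camera_matrix': array([[413.72107746,   0.        , 276.32861833],
       [  0.        , 413.72107746, 204.17739796],
       [  0.        ,   0.        ,   1.        ]]), 'extrinsics': array([[ 0.16618154, -0.98608791,  0.00378455, -0.04396598],
       [-0.96187804, -0.1629445 , -0.21963545,  0.64243286],
       [ 0.21719654,  0.03285908, -0.97557467,  0.91989123],
     
[... 336 characters left out ...]
8315058, -0.83925554,  0.26644337],
       [ 0.40199305,  0.73679071, -0.54363686,  0.9238596 ],
       [ 0.        ,  0.        ,  0.        ,  1.        ]])}
wrist {'camera_matrix': array([[325.1922621 ,   0.        , 275.0700114 ],
       [  0.        , 325.1922621 , 212.30623405],
       [  0.        ,   0.        ,   1.        ]]), 'tool_from_camera': array([[-2.00551016e-04, -9.61131999e-01, -2.76089189e-01,
         6.89501336e-02],
       [ 9.99999924e-01, -2.85080366e-04,  2.66033096e-04,
        -1.13259464e-03],
       [-3.34400528e-04, -2.76089114e-01,  9.61131983e-01,
        -1.43513194e-01],
       [ 0.00000000e+00,  0.00000000e+00,  0.00000000e+00,
         1.00000000e+00]])}
```

View pics/top0.png

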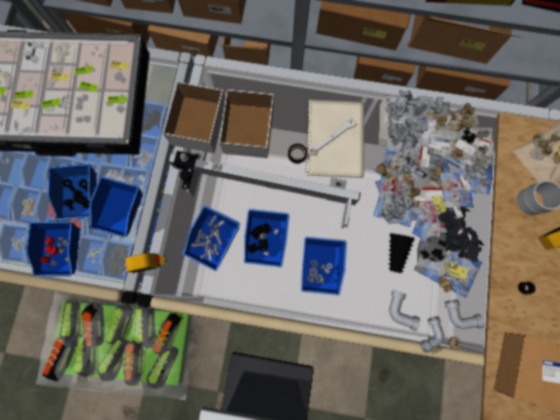

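View pics/side0.png

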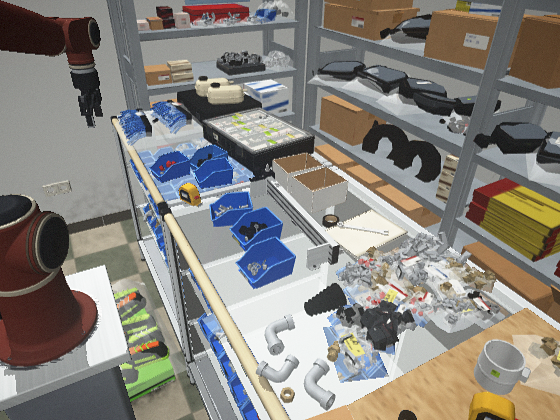

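The top view shows the rail from about (195,168) to (358,195), with the fixed cheek at (350,210) and the knob at (182,158). The three loose bins are at (211,238), (266,238) and (324,265), the tape measure at (145,262) and the nearest elbow at (403,310). I'll zoom in next.

```bash
cat > h.py <<'E'
import numpy as np,cv2
from plant import manip
from scipy.spatial.transform import Rotation as R
def P(n):
    c=manip.camera_params(n); return np.array(c['camera_matrix']),np.array(c['extrinsics'])
def ray(n,uv):
    K,E=P(n); d=np.linalg.inv(K)@[uv[0],uv[1],1]; Rr=E[:3,:3]
    o=-Rr.T@E[:3,3]; d=Rr.T@d; return o,d/np.linalg.norm(d)
def onz(n,uv,z):
    o,d=ray(n,uv); return o+d*(z-o[2])/d[2]
def proj(n,p):
    K,E=P(n); q=K@(E[:3,:3]@np.asarray(p)+E[:3,3]); return q[:2]/q[2]
def two(r1,r2):
    (a,d),(b,e)=r1,r2; t=np.linalg.lstsq(np.c_[d,-e],b-a,rcond=None)[0]
    p,q=a+t[0]*d,b+t[1]*e; return (p+q)/2,np.linalg.norm(p-q)
def wray(uv,pos,q):
    c=manip.camera_params('wrist');K=np.array(c['camera_matrix']);T=np.array(c['tool_from_camera'])
    v=(np.array(uv)-K[:2,2])/K[0,0]; r=np.hypot(*v); d=np.r_[v/r*np.sin(r),np.cos(r)]
    Q=R.from_quat(np.r_[q[1:],q[0]]).as_matrix(); return Q@T[:3,3]+pos, Q@T[:3,:3]@d
E
python3 - <<'E'
import cv2
im=cv2.imread('pics/top0.png')[135:310,155:375]; cv2.imwrite('pics/t1.png',cv2.resize(im,None,fx=3.4,fy=3.4,interpolation=cv2.INTER_CUBIC))
im=cv2.imread('pics/side0.png')[170:300,170:350]; cv2.imwrite('pics/s1.png',cv2.resize(im,None,fx=4.4,fy=4.4,interpolation=cv2.INTER_CUBIC))
E
```

```text
(no output)
```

View pics/t1.png

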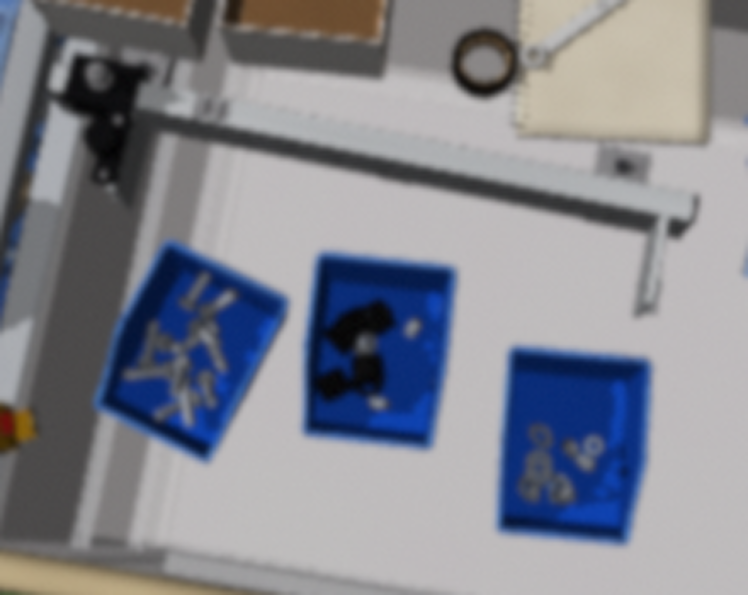

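View pics/s1.png

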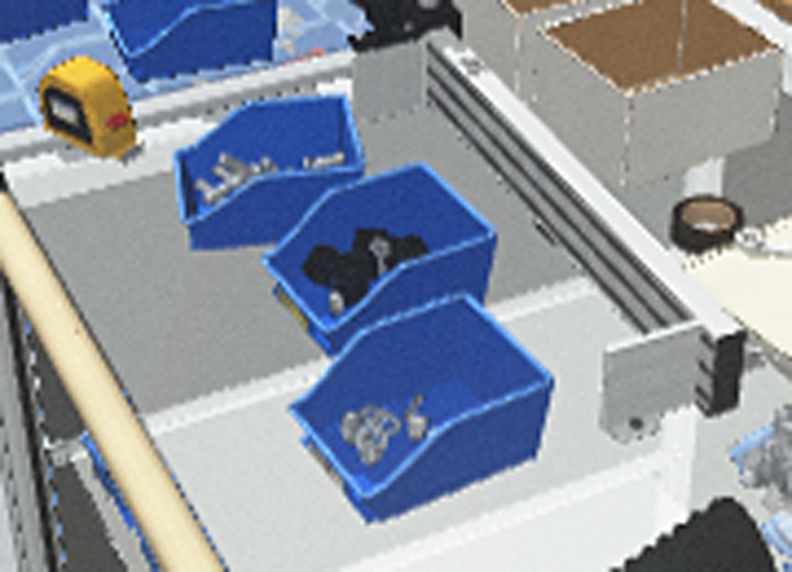

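The crops show all three bins with their backs towards the rail. Side crop: back-rim corners are A (345,97)/(362,170), B (420,165)/(494,235) and C (468,296)/(552,378). The fence top front edge runs (430,45)–(700,325). I'll triangulate these.

```bash
python3 - <<'E'
from h import *
t=lambda x,y:(155+x/3.4,135+y/3.4); s=lambda x,y:(170+x/4.4,170+y/4.4)
for n in('top','side'): print(n,ray(n,(280,210))[0].round(3))
D={'A_RL':((170,243),(345,97)),'A_RR':((288,298),(362,170)),'B_RL':((320,254),(420,165)),'B_RR':((456,266),(494,235)),'C_RL':((512,349),(468,296)),'C_RR':((650,360),(552,378)),'chk_front':((640,313),(604,350))}
np.set_printoptions(precision=4,suppress=True)
for k,(a,b) in D.items(): print(k,*two(ray('top',t(*a)),ray('side',s(*b))))
c={'A':[(170,243),(288,298),(208,460),(100,406)],'B':[(320,254),(456,266),(430,446),(306,434)],'C':[(512,349),(650,360),(626,541),(500,530)]}
for k,v in c.items():
    p=[onz('top',t(*q),z)[:2] for q,z in zip(v,(.06,.06,.027,.027))]
    m=(p[0]+p[1])/2; f=(p[2]+p[3])/2; d=m-f
    w=p[0]-p[1]
    print(k,'rear',m,'front',f,'len',np.linalg.norm(d),'ang',np.degrees(np.arctan2(d[1],d[0])),'w',np.linalg.norm(w),np.degrees(np.arctan2(-w[0],w[1])))
# fence top front edge (top view) and right end
for q in [(185,125),(640,207)]: print('fence',onz('top',t(*q),.065))
for q in [(655,215),(640,313)]: print('cheek',onz('top',t(*q),.065))
for q in [(430,45),(700,325)]: print('fence side',onz('side',s(*q),.065))
E
```

```text
top [0.425 0.031 1.039]
side [ 0.152 -0.797  0.731]
A_RL [0.6097 0.233  0.0603] 0.0017350953457442083
A_RR [0.5833 0.1439 0.0567] 0.002357338260536408
B_RL [0.6184 0.1268 0.0601] 0.0008638225862521167
B_RR [0.6248 0.0305 0.0599] 0.003445811757652219
C_RL [ 0.5757 -0.0188  0.0599] 0.002783697831671212
C_RR [ 0.5819 -0.114   0.0628] 0.001016366586905393
chk_front [ 0.618  -0.1047  0.0622] 0.007921943512716557
A rear [0.5964 0.1882] front [0.4771 0.2233] len 0.12429221709368293 ang -16.382565475613415 w 0.09356563292100024 -15.522254672962893
B rear [0.6226 0.0783] front [0.4976 0.0716] len 0.12517103902970966 ang 3.0377995855170887 w 0.09701421114742513 4.464199145358232
C rear [ 0.5786 -0.0664] front [ 0.4548 -0.0752] len 0.12414865689928978 ang 4.047460615026401 w 0.09676616621912669 5.004235083800388
fence [0.6952 0.2394 0.065 ]
fence [ 0.6897 -0.0926  0.065 ]
cheek [ 0.6856 -0.104   0.065 ]
cheek [ 0.6137 -0.1027  0.065 ]
fence side [0.6973 0.2661 0.065 ]
fence side [ 0.684  -0.1146  0.065 ]
```

```bash
cat >> h.py <<'E'
def goto(x,y,z,ang=None):
    """increments to put TCP at world x,y,z with tool x axis at world angle ang (deg)"""
    s=manip.state(); q=s['tool_rot']; Q=R.from_quat(np.r_[q[1:],q[0]]).as_matrix()
    a=np.degrees(np.arctan2(Q[1,0],Q[0,0])); d=Q.T@(np.array([x,y,z])-s['tool_pos'])/.5
    yw=0 if ang is None else -np.radians((ang-a+180)%360-180)/1.5
    print('from',s['tool_pos'].round(4),'ang',a.round(2),'-> dx dy dz yaw',d.round(4),round(yw,4))
E
python3 -c "
from h import *
goto(.48,.05,.30,178.7)"
```

```text
from [0.2367 0.5779 0.2303] ang 157.72 -> dx dy dz yaw [-0.8505 -0.7928 -0.1382] -0.2441
```

Request:
send_rows --increments '[{"dx": -0.85, "dy": -0.793, "dz": -0.14, "yaw": -0.244, "claw": -1}, {"dx": -0.85, "dy": -0.793, "dz": -0.14, "yaw": -0.244, "claw": -1}, {"dx": -0.85, "dy": -0.793, "dz": -0.14, "yaw": -0.244, "claw": -1}, {"dx": -0.85, "dy": -0.793, "dz": -0.14, "yaw": -0.244, "claw": -1}, {"dx": -0.85, "dy": -0.793, "dz": -0.14, "yaw": -0.244, "claw": -1}, {"dx": -0.85, "dy": -0.793, "dz": -0.14, "yaw": -0.244, "claw": -1}, {"dx": -0.85, "dy": -0.793, "dz": -0.14, "yaw": -0.244, "claw": -1}, {"dx": -0.85, "dy": -0.793, "dz": -0.14, "yaw": -0.244, "claw": -1}, {"dx": -0.85, "dy": -0.793, "dz": -0.14, "yaw": -0.244, "claw": -1}, {"dx": -0.85, "dy": -0.793, "dz": -0.14, "yaw": -0.244, "claw": -1}, {"dx": -0.85, "dy": -0.793, "dz": -0.14, "yaw": -0.244, "claw": -1}, {"dx": -0.85, "dy": -0.793, "dz": -0.14, "yaw": -0.244, "claw": -1}]'

```text
time: 1.65
tool_pos: [0.4795, 0.0509, 0.3008]
tool_rot: [-0.0, 0.011, 1.0, 0.0]
contact_force: [-0.8, 0.1, -0.0]
gripper_width: 0.996
grasp_force: 0.0
```

```bash
python3 - <<'E'
from h import *
s=manip.state(); im=manip.grab_frame('wrist')
np.savez('w1.npz',p=s['tool_pos'],q=s['tool_rot'],im=im); print(s['tool_pos'],s['tool_rot'],s['time'])
cv2.imwrite('pics/w1.png',cv2.resize(im[:,:,::-1],(800,600),interpolation=cv2.INTER_CUBIC))
E
```

```text
[0.47947307 0.05089613 0.30084395] [-4.50003030e-04  1.11802267e-02  9.99937376e-01  2.07811486e-04] 1.65
```

View pics/w1.png

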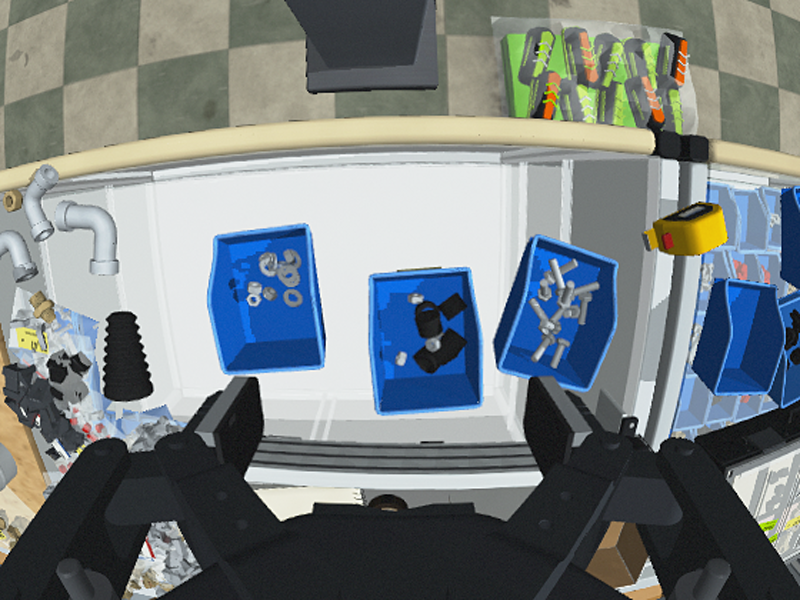

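The wrist view is upside down relative to the top view. Bin rim corners, rear-left/rear-right, are C (325,368)/(220,372), B (481,409)/(376,413) and A (594,389)/(498,348). The fence's front face lies between rows 442 and 466.

```bash
python3 - <<'E'
from h import *
np.set_printoptions(precision=4,suppress=True)
d=np.load('w1.npz')
def W(uv,z):
    o,r=wray(np.array(uv)*.7,d['p'],d['q']); return o+r*(z-o[2])/r[2]
c={'A':[(594,389),(498,348),(535,237),(615,266)],'B':[(481,409),(376,413),(371,275),(468,269)],'C':[(325,368),(220,372),(214,237),(308,226)]}
for k,v in c.items():
    p=[W(q,z)[:2] for q,z in zip(v,(.06,.06,.027,.027))]
    m=(p[0]+p[1])/2; f=(p[2]+p[3])/2; e=m-f; w=p[0]-p[1]
    print(k,*p,'rear',m,'front',f,'len',np.linalg.norm(e),'ang',np.degrees(np.arctan2(e[1],e[0])),'w',np.linalg.norm(w),np.degrees(np.arctan2(-w[0],w[1])))
for q in [(300,442),(400,442),(500,442)]: print('fence bot',W(q,0))
for q in [(300,465),(400,465),(500,465)]: print('fence top',W(q,.065))
E
```

```text
A [0.6128 0.2452] [0.5645 0.1428] [0.4684 0.1825] [0.4963 0.2695] rear [0.5886 0.194 ] front [0.4824 0.226 ] len 0.11097227569816763 ang -16.74872975645379 w 0.11329150646005902 -25.255335852962908
B [0.6267 0.1301] [0.6274 0.0304] [0.5022 0.029 ] [0.4983 0.1187] rear [0.6271 0.0802] front [0.5002 0.0739] len 0.12699011403699917 ang 2.875495148360752 w 0.09974960085979528 0.4103077837969781
C [ 0.58   -0.0144] [ 0.5845 -0.1174] [ 0.4604 -0.1198] [ 0.4548 -0.027 ] rear [ 0.5823 -0.0659] front [ 0.4576 -0.0734] len 0.12491726998466188 ang 3.446751478418555 w 0.10312377855466838 2.4977277310935877
fence bot [ 0.6998 -0.0614  0.    ]
fence bot [0.6999 0.0527 0.    ]
fence bot [0.7059 0.1676 0.    ]
fence top [ 0.6855 -0.0483  0.065 ]
fence top [0.6852 0.052  0.065 ]
fence top [0.6911 0.153  0.065 ]
```

Request:
send_rows --increments '[{"dy": -0.3, "dx": 0.0}, {"dy": -0.3}, {"dy": -0.3}, {"dy": -0.3}, {"dy": -0.3}]'

```text
invalid input
```

```bash
python3 - <<'E'
from h import *
s=manip.state(); im=manip.grab_frame('wrist')
np.savez('w2.npz',p=s['tool_pos'],q=s['tool_rot'],im=im); print(s['tool_pos'],s['tool_rot'],s['time'])
cv2.imwrite('pics/w2.png',cv2.resize(im[150:350,100:420,::-1],(800,500),interpolation=cv2.INTER_CUBIC))
E
```

```text
[0.47940862 0.05121117 0.30090777] [-3.40405432e-04  1.07615786e-02  9.99942019e-01  1.77097599e-04] 1.7
```

View pics/w2.png

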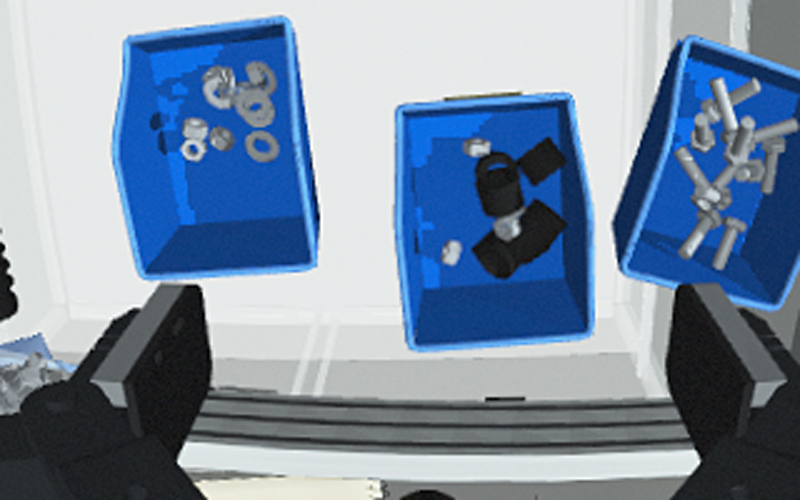

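The move was refused, probably because each row needs every field, so this is only a zoom of the same place. It confirms the corners and shows the fence front face between crop rows of about 398 and 447. I'll resend with all fields.

Request:
send_rows --increments '[{"dx": 0, "dy": -0.3, "dz": 0, "yaw": 0, "claw": -1}, {"dx": 0, "dy": -0.3, "dz": 0, "yaw": 0, "claw": -1}, {"dx": 0, "dy": -0.3, "dz": 0, "yaw": 0, "claw": -1}, {"dx": 0, "dy": -0.3, "dz": 0, "yaw": 0, "claw": -1}, {"dx": 0, "dy": -0.3, "dz": 0, "yaw": 0, "claw": -1}]'

```text
time: 2.38
tool_pos: [0.4765, -0.0984, 0.3012]
tool_rot: [-0.0, 0.011, 1.0, 0.0]
contact_force: [0.6, -0.4, 0.2]
gripper_width: 1.001
grasp_force: 0.0
```

```bash
python3 - <<'E'
from h import *
s=manip.state(); im=manip.grab_frame('wrist')
np.savez('w3.npz',p=s['tool_pos'],q=s['tool_rot'],im=im); print(s['tool_pos'],s['tool_rot'],s['time'])
cv2.imwrite('pics/w3.png',cv2.resize(im[150:350,140:460,::-1],(800,500),interpolation=cv2.INTER_CUBIC))
E
```

```text
[ 0.47647625 -0.09838449  0.30123139] [-3.19477628e-05  1.06329620e-02  9.99943429e-01  2.77371155e-04] 2.375
```

View pics/w3.png

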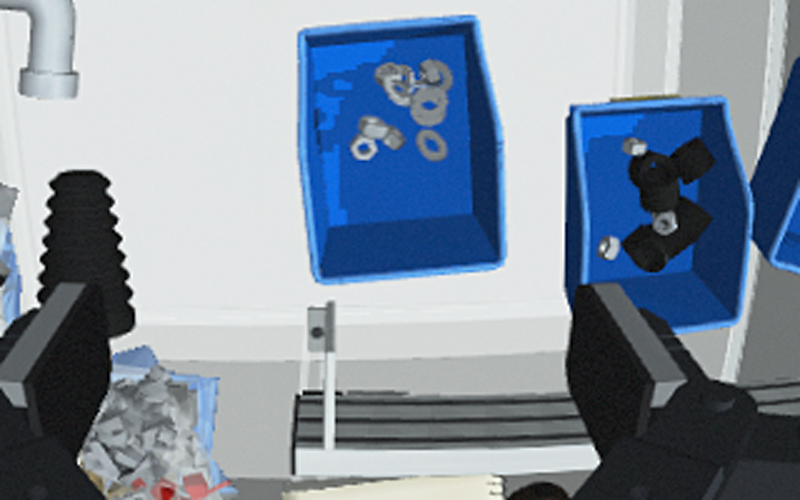

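The fixed cheek's top edge runs from (330,301) to (329,448), with its inner side at x≈335. The fence top front edge is around row 447. Bin C corners are RL (504,264), RR (316,281), FR (300,30) and FL (476,17).

```bash
python3 - <<'E'
from h import *
np.set_printoptions(precision=4,suppress=True)
d3=np.load('w3.npz'); d1=np.load('w2.npz')
r3=lambda q:wray((140+q[0]/2.5,150+q[1]/2.5),d3['p'],d3['q'])
r2=lambda q:wray((100+q[0]/2.5,150+q[1]/2.5),d1['p'],d1['q'])
pl=lambda r,z:(r[0]+r[1]*(z-r[0][2])/r[1][2])
for q in [(335,301),(335,370),(334,446)]: print('cheek in',pl(r3(q),.065))
for q in [(345,448),(450,446),(550,442)]: print('fence',pl(r3(q),.065))
for q in [(220,441),(450,447),(650,447)]: print('fence w2',pl(r2(q),.065))
print('C RL',two(r3((504,264)),r2((317,265))),'RR',two(r3((316,281)),r2((145,276))))
print('C F',pl(r3((300,30)),.03),pl(r3((476,17)),.03))
print('B RL',two(r3((738,325)),r2((591,340))))
# bin A from w2: rear right 622,270; rear left 780,305 ; front right 690,40
for q,z in [((622,272),.06),((782,306),.06),((688,40),.027)]: print('A',pl(r2(q),z))
# C left rim line samples
for q in [(504,264),(503,200),(500,140),(476,17)]: print('Cleft',pl(r3(q),.06))
# fence edge sub-pixel: gray profile columns
g=cv2.cvtColor(d1['im'],cv2.COLOR_RGB2GRAY)
for u in (190,230,270,310,350,365): print(u,g[305:345,u])
E
```

```text
cheek in [ 0.5944 -0.1035  0.065 ]
cheek in [ 0.6363 -0.1044  0.065 ]
cheek in [ 0.6878 -0.1062  0.065 ]
fence [ 0.6894 -0.1     0.065 ]
fence [ 0.6906 -0.0398  0.065 ]
fence [0.6924 0.0196 0.065 ]
fence w2 [ 0.6888 -0.0813  0.065 ]
fence w2 [0.6912 0.0524 0.065 ]
fence w2 [0.6986 0.1694 0.065 ]
C RL (array([ 0.578 , -0.0148,  0.0601]), np.float64(0.0004885219686647929)) RR (array([ 0.5872, -0.1133,  0.0548]), np.float64(0.0004347452966062428))
C F [ 0.4587 -0.1184  0.03  ] [ 0.4533 -0.0277  0.03  ]
B RL (array([0.624 , 0.1294, 0.0633]), np.float64(0.0005314360330372441))
A [0.586  0.1447 0.06  ]
A [0.6124 0.2409 0.06  ]
A [0.4685 0.1838 0.027 ]
Cleft [ 0.5784 -0.0147  0.06  ]
Cleft [ 0.5428 -0.017   0.06  ]
Cleft [ 0.5112 -0.0197  0.06  ]
Cleft [ 0.45   -0.0328  0.06  ]
190 [ 94 141 116  90  39  98 124 121 119 119  86  38  83 112 114 113 118 106
  63  37 110 119 132 222 228 227 226 225 224 226 224 225 226 134 112 118
 101 227 223 224]
230 [188 187 188 161 116 105  37  70 123 120 117 121 106  52  42 120 118 121
 119 123  84  46  55 121 110 176 226 226 224 220 222 226 223 222 222 226
 205 224 227 229]
270 [187 187 188 188 185 131 105  65  60 110 121 117 115 120  57  49  93 121
 122 115 112 122  41  56 103 119 123 220 227 224 222 221 223 223 223 225
 228 184 117 124]
310 [187 187 191 177 161 146 122  73  41  98 114 114 116 117  81  43  80 116
 114 116 114 107  69  40  97 120 135 208 230 226 222 222 222 222 223 224
 229 182 117 123]
350 [189 186 187 192 148 113 103  39  85 117 120 117 121  98  42  74 113 116
 119 125 121  74  40  95 119 105 220 231 228 225 222 224 224 223 227 236
 135 122 123 123]
365 [198 205 212 224 141 114  55  60 110 124 121 124 128  62  54 103 125 121
 123 124  96  37  77 116 117 186 231 230 227 225 224 226 223 226 231 198
 119 126 125 127]
```

```bash
python3 - <<'E'
from h import *
np.set_printoptions(precision=4,suppress=True)
d1=np.load('w2.npz'); d3=np.load('w3.npz')
pl=lambda r,z:(r[0]+r[1]*(z-r[0][2])/r[1][2])
p=[]
for u,v in [(190,327.6),(230,329.8),(270,331.5),(310,331.5),(350,330.5),(365,329.8)]:
    p.append(pl(wray((u,v),d1['p'],d1['q']),.065)[:2])
p=np.array(p); print(p); f=np.polyfit(p[:,1],p[:,0],1); print(f,np.degrees(f[0]))
g=cv2.cvtColor(d3['im'],cv2.COLOR_RGB2GRAY)
p=[]
for u in range(280,366,14):
    c=g[300:345,u].astype(float); v=np.argmax((c[1:]>170)&(c[:-1]<=170)&(np.arange(44)>20)); v=300+v+(170-c[v])/(c[v+1]-c[v]); p.append(pl(wray((u,v),d3['p'],d3['q']),.065)[:2]); print(u,v,p[-1])
p=np.array(p); f=np.polyfit(p[:,1],p[:,0],1); print(f,np.degrees(f[0]))
for v in (295,305,315,322): print(v,g[v,264:282])
E
```

```text
[[ 0.6908 -0.0786]
 [ 0.6927 -0.0193]
 [ 0.6958  0.038 ]
 [ 0.6979  0.0954]
 [ 0.7004  0.1544]
 [ 0.7013  0.1773]]
[0.0416 0.6939] 2.3859852796506718
280 329.328125 [ 0.6897 -0.0971]
294 329.53684210526313 [ 0.6907 -0.0771]
308 329.568 [ 0.6917 -0.057 ]
322 329.3030303030303 [ 0.6924 -0.0368]
336 329.2894736842105 [ 0.6939 -0.0162]
350 328.56190476190477 [0.6943 0.0047]
364 327.7590361445783 [0.6948 0.026 ]
[0.043  0.6941] 2.4619496731707575
295 [177 180 181 185 202 201 185 226 227 221 190 180 180 180 181 181 182 181]
305 [192 190 189 198 216 165 190 224 230 221 170 188 185 186 185 185 186 187]
315 [112 115 112 114 105 120 215 226 234 221 102 110 113 114 111 115 114 117]
322 [112 112 112 112 109 134 223 225 234 223 102 111 113 116 115 115 116 115]
```

The rail is now fixed: fence front at x ≈ 0.694+0.042y, so yaw ≈ -2.4°, and fixed cheek inner face at y ≈ -0.105. Triangulated rims come out at 0.055–0.063 m against 0.060 stated. I'll pick bin C by its left wall.

```bash
python3 -c "
from h import *
goto(.545,-.018,.10,183.8)
for q in [(145,262)]: print(onz('top',q,.06))"
```

```text
from [ 0.4765 -0.0983  0.3013] ang 178.81 -> dx dy dz yaw [-0.1336  0.1632  0.4026] -0.058
[0.45460462 0.34497119 0.06      ]
```

Request:
send_rows --increments '[{"dx": -0.134, "dy": 0.163, "dz": 0.38, "yaw": -0.058, "claw": 0}, {"dx": -0.134, "dy": 0.163, "dz": 0.38, "yaw": -0.058, "claw": 0}, {"dx": -0.134, "dy": 0.163, "dz": 0.38, "yaw": -0.058, "claw": 0}, {"dx": -0.134, "dy": 0.163, "dz": 0.38, "yaw": -0.058, "claw": 0}, {"dx": -0.134, "dy": 0.163, "dz": 0.38, "yaw": -0.058, "claw": 0}, {"dx": -0.134, "dy": 0.163, "dz": 0.42, "yaw": -0.058, "claw": 0}, {"dx": -0.134, "dy": 0.163, "dz": 0.46, "yaw": -0.058, "claw": 0}, {"dx": -0.134, "dy": 0.163, "dz": 0.5, "yaw": -0.058, "claw": 0}, {"dx": -0.134, "dy": 0.163, "dz": 0.54, "yaw": -0.058, "claw": 0}, {"dx": -0.134, "dy": 0.163, "dz": 0.54, "yaw": -0.058, "claw": 0}]'

```text
time: 3.68
tool_pos: [0.5433, -0.0196, 0.0287]
tool_rot: [-0.002, -0.032, 0.999, 0.001]
contact_force: [0.1, 0.9, -0.5]
gripper_width: 0.497
grasp_force: 0.0
```

Request:
send_rows --increments '[{"dx": 0, "dy": 0, "dz": 0, "yaw": 0, "claw": 0.6}, {"dx": 0, "dy": 0, "dz": 0, "yaw": 0, "claw": 1}, {"dx": 0, "dy": 0, "dz": 0, "yaw": 0, "claw": 1}, {"dx": 0, "dy": 0, "dz": 0, "yaw": 0, "claw": 1}, {"dx": 0, "dy": 0, "dz": 0, "yaw": 0, "claw": 1}]'

```text
time: 4.3
tool_pos: [0.5476, -0.021, 0.0353]
tool_rot: [0.002, -0.032, 0.999, -0.002]
contact_force: [-4.5, -1.3, 14.0]
gripper_width: 0.015
grasp_force: 59.4
```

Bin C's wall is gripped. Lifting it slightly and re-checking.

Request:
send_rows --increments '[{"dx": 0, "dy": 0, "dz": -0.02, "yaw": 0, "claw": 1}, {"dx": 0, "dy": 0, "dz": -0.035, "yaw": 0, "claw": 1}, {"dx": 0, "dy": 0, "dz": -0.035, "yaw": 0, "claw": 1}, {"dx": 0, "dy": 0, "dz": -0.035, "yaw": 0, "claw": 1}]'

```text
time: 4.8
tool_pos: [0.5448, -0.0195, 0.0482]
tool_rot: [-0.001, -0.032, 0.999, 0.0]
contact_force: [-0.3, 0.5, -0.8]
gripper_width: 0.014
grasp_force: 53.1
```

```bash
python3 -c "
from h import *
goto(.575,.002,.045,177.6)
goto(.655,.002,.045,177.6)"
```

```text
from [ 0.5448 -0.0195  0.0482] ang -176.32 -> dx dy dz yaw [-0.0631  0.0389  0.0063] 0.0708
from [ 0.5448 -0.0195  0.0482] ang -176.32 -> dx dy dz yaw [-0.2228  0.0287  0.0061] 0.0708
```

Request:
send_rows --increments '[{"dx": -0.063, "dy": 0.041, "dz": 0.0, "yaw": 0.071, "claw": 1}, {"dx": -0.063, "dy": 0.041, "dz": 0.0, "yaw": 0.071, "claw": 1}, {"dx": -0.12, "dy": 0.037, "dz": 0.006, "yaw": 0.071, "claw": 1}, {"dx": -0.17, "dy": 0.034, "dz": 0.012, "yaw": 0.071, "claw": 1}, {"dx": -0.21, "dy": 0.031, "dz": 0.018, "yaw": 0.071, "claw": 1}, {"dx": -0.21, "dy": 0.031, "dz": 0.022, "yaw": 0.071, "claw": 1}, {"dx": -0.21, "dy": 0.031, "dz": 0.022, "yaw": 0.071, "claw": 1}]'

```text
time: 5.68
tool_pos: [0.6501, 0.0018, 0.0393]
tool_rot: [0.001, 0.021, 1.0, -0.001]
contact_force: [-0.8, 0.5, 5.3]
gripper_width: 0.015
grasp_force: 54.9
```

```bash
python3 - <<'E'
from h import *
goto(.6627,-.0048,.036,177.6)
s=manip.state(); print(s['contact_force'])
a=manip.grab_frame('top'); b=manip.grab_frame('side')
a=cv2.resize(a[150:290,200:370],None,fx=2.3,fy=2.3,interpolation=cv2.INTER_CUBIC)
b=cv2.resize(b[170:310,200:370],None,fx=2.3,fy=2.3,interpolation=cv2.INTER_CUBIC)
cv2.imwrite('pics/c1.png',np.hstack([a,b])[:,:,::-1])
E
```

```text
from [0.6501 0.0018 0.0393] ang 177.64 -> dx dy dz yaw [-0.0258 -0.0121  0.0067] 0.0004
[-0.76538226  0.4831969   5.32867392]
```

View pics/c1.png

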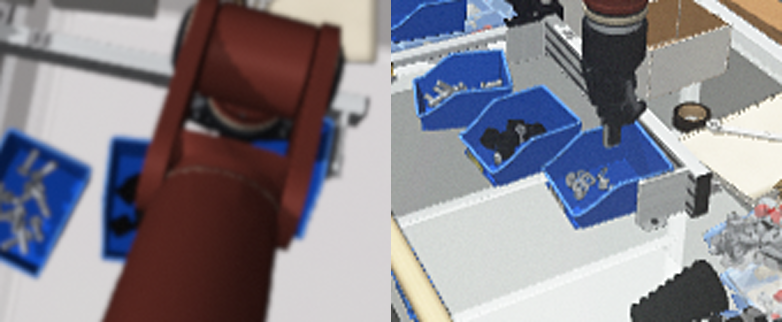

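The left panel shows the arm over bin C. The right panel shows C upright between the fixed cheek and the fence, gripped at its left wall, with a few mm to go. I'll push it to the fence, then to the cheek.

Request:
send_rows --increments '[{"dx": -0.015, "dy": 0, "dz": 0, "yaw": 0, "claw": 1}, {"dx": -0.025, "dy": 0, "dz": 0, "yaw": 0, "claw": 1}, {"dx": -0.034, "dy": 0, "dz": 0, "yaw": 0, "claw": 1}, {"dx": -0.034, "dy": 0, "dz": 0, "yaw": 0, "claw": 1}]'

```text
time: 6.28
tool_pos: [0.6625, 0.0015, 0.0387]
tool_rot: [-0.005, 0.021, 1.0, -0.0]
contact_force: [-14.6, 0.8, 13.8]
gripper_width: 0.018
grasp_force: 60.0
```

Request:
send_rows --increments '[{"dx": 0, "dy": -0.008, "dz": 0, "yaw": 0, "claw": 1}, {"dx": 0, "dy": -0.016, "dz": 0, "yaw": 0, "claw": 1}, {"dx": 0, "dy": -0.018, "dz": 0, "yaw": 0, "claw": 1}, {"dx": 0, "dy": -0.018, "dz": 0, "yaw": 0, "claw": 1}]'

```text
time: 6.78
tool_pos: [0.6623, -0.0028, 0.0392]
tool_rot: [-0.004, 0.02, 1.0, 0.003]
contact_force: [-14.5, 15.7, 16.1]
gripper_width: 0.012
grasp_force: 58.7
```

Request:
send_rows --increments '[{"dx": 0.009, "dy": 0.008, "dz": -0.006, "yaw": 0, "claw": 1}, {"dx": 0.009, "dy": 0.008, "dz": -0.006, "yaw": 0, "claw": 0.3}, {"dx": 0.009, "dy": 0.008, "dz": -0.006, "yaw": 0, "claw": 0.1}, {"dx": 0.009, "dy": 0.008, "dz": -0.006, "yaw": 0, "claw": 0.1}, {"dx": 0.009, "dy": 0.008, "dz": -0.1, "yaw": 0, "claw": 0.1}, {"dx": 0.009, "dy": 0.008, "dz": -0.2, "yaw": 0, "claw": 0}, {"dx": 0.2, "dy": 0.05, "dz": -0.35, "yaw": 0, "claw": 0}, {"dx": 0.32, "dy": 0.08, "dz": -0.4, "yaw": 0, "claw": 0}, {"dx": 0.32, "dy": 0.08, "dz": -0.4, "yaw": 0, "claw": 0}, {"dx": 0.32, "dy": 0.08, "dz": -0.4, "yaw": 0, "claw": 0}]'

```text
time: 8.02
tool_pos: [0.507, 0.0401, 0.2417]
tool_rot: [0.004, 0.021, 1.0, -0.0]
contact_force: [1.3, 1.0, 0.4]
gripper_width: 0.503
grasp_force: 0.0
```

```bash
python3 - <<'E'
from h import *
np.set_printoptions(precision=4,suppress=True)
s=manip.state(); im=manip.grab_frame('wrist'); print(s['tool_pos'],s['tool_rot'])
np.savez('w4.npz',p=s['tool_pos'],q=s['tool_rot'],im=im)
cv2.imwrite('pics/w4.png',cv2.resize(im[90:350,80:480,::-1],(800,520),interpolation=cv2.INTER_CUBIC))
E
```

```text
[0.507  0.0401 0.2417] [ 0.0037  0.0206  0.9998 -0.0002]
```

View pics/w4.png

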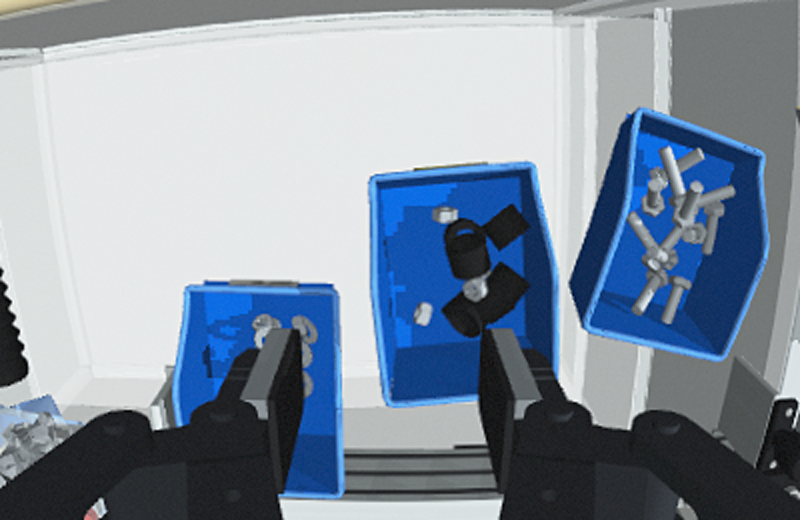

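C stands in its slot: its left rim runs down column 342 and its back is at the fence, row 496. B corners are RR (388,405), RL (556,398), FL (536,165) and FR (371,178). A corners are RL (722,357), RR (581,322), FR (640,110) and FL (765,155).

```bash
python3 - <<'E'
from h import *
np.set_printoptions(precision=4,suppress=True)
d=np.load('w4.npz')
W=lambda q,z:(lambda r:r[0]+r[1]*(z-r[0][2])/r[1][2])(wray((80+q[0]/2,90+q[1]/2),d['p'],d['q']))[:2]
for k,v in {'B RR':(388,405),'B RL':(556,398),'A RL':(722,357),'A RR':(581,322),'C RL':(342,496),'C mid':(343,400),'Bright mid':(380,330),'B right2':(376,290),'A left mid':(742,312),'A left2':(765,245)}.items(): print(k,W(v,.06))
for k,v in {'B FL':(536,165),'B FR':(371,178),'A FR':(640,110),'A FL':(765,155)}.items(): print(k,W(v,.028))
for k,v in {'cheek open in':(735,360),}.items(): print(k,W(v,.065))
E
```

```text
B RR [0.6283 0.0324]
B RL [0.63   0.1307]
A RL [0.6126 0.2377]
A RR [0.5819 0.1424]
C RL [0.6947 0.0008]
C mid [0.6241 0.0068]
Bright mid [0.5807 0.0301]
B right2 [0.5573 0.0291]
A left mid [0.5834 0.2473]
A left2 [0.5418 0.2576]
B FL [0.4985 0.1214]
B FR [0.5028 0.0282]
A FR [0.4673 0.1838]
A FL [0.4935 0.2724]
cheek open in [0.613  0.2447]
```

```bash
python3 -c "
from h import *
goto(.590,.033,.10,182.8)
goto(.590,.033,.030,182.8)"
```

```text
from [0.5075 0.0397 0.2399] ang 177.61 -> dx dy dz yaw [-0.164  -0.0063  0.2806] -0.0604
from [0.5075 0.0397 0.2399] ang 177.61 -> dx dy dz yaw [-0.1633 -0.0063  0.4206] -0.0604
```

Request:
send_rows --increments '[{"dx": -0.164, "dy": -0.006, "dz": 0.1, "yaw": -0.06, "claw": 0.6}, {"dx": -0.164, "dy": -0.006, "dz": 0.2, "yaw": -0.06, "claw": 0.6}, {"dx": -0.164, "dy": -0.006, "dz": 0.3, "yaw": -0.06, "claw": 0.6}, {"dx": -0.164, "dy": -0.006, "dz": 0.3, "yaw": -0.06, "claw": 0.6}, {"dx": -0.164, "dy": -0.006, "dz": 0.3, "yaw": -0.06, "claw": 0.6}, {"dx": -0.164, "dy": -0.006, "dz": 0.3, "yaw": -0.06, "claw": 0.6}]'

```text
time: 8.82
tool_pos: [0.5916, 0.0328, 0.0912]
tool_rot: [0.003, -0.024, 1.0, -0.0]
contact_force: [0.5, 0.3, 0.7]
gripper_width: 0.201
grasp_force: 0.0
```

```bash
python3 - <<'E'
from h import *
goto(.590,.033,.030,182.8)
s=manip.state(); print(s['gripper_width'])
im=manip.grab_frame('wrist')
# rows across the image at the rim: print blue-ish runs between fingers
h=cv2.cvtColor(im,cv2.COLOR_RGB2HSV)
for v in (240,270,290,300):
    row=im[v,220:340].astype(int); print(v,''.join('B' if (b>r+60 and b>150 and g>90) else 'b' if b>r+40 else 'k' if r+g+b<150 else 'w' for r,g,b in row))
E
```

```text
from [0.5916 0.0328 0.0912] ang -177.27 -> dx dy dz yaw [0.0039 0.0006 0.1225] -0.0008
0.20077223318411397
240 bbbbbbbbbBBBBBbwwwwwwwwwwwwwwwwwwwwwwwwwwwwwwwwwBBBBBBBBbbbbbbBBBBBBBBBBBBBBbbbbbbbbbbbbbbbbbbbbbbbbbbbbbbbbbbbbbbbbbbbb
270 bbbbbbkkkkkkkkkkkkkwwwwwwwwwwwwkkkkkkwwwwwwwwwwwwBBBBBBBbbbbbbbbbbbbbbbbbbkkkkkkwwwwwwwwwwwwwkkkkkkkkkkkkbbbbbbbbbbbbbbb
290 kkkkkkkkkkkkkkkkkkkkkkwwwwwwwkkkkkkkkkwwwwwwwwwwwBBBBBBBBbbbbbbbbbbbbbbbbkkkkkkkkkkwwwwwwkkkkkkkkkkkkkkkkkkkkkkkkkbbbbbb
300 kkkkkkkkkkkkkkkkkkkkkkkkkkkkkkkkkkkkkwwwwwwwwwwwwwwwwwwwBBBBBBBBBBBBBBBBBBkkkkkkkkkkkkkkkkkkkkkkkkkkkkkkkkkkkkkkkkkkkkkk
```

```bash
python3 - <<'E'
from h import *
s=manip.state(); im=manip.grab_frame('wrist').astype(int)
for v in (200,220,240,250):
    row=im[v]; r,g,b=row.T; m=(b>r+60)&(b>150)&(g>90); 
    br=[u for u in range(200,290) if m[u]!=m[u+1]]
    print(v,[(u,wr.round(4)) for u in br for wr in [(lambda q:(q[0]+q[1]*(.06-q[0][2])/q[1][2])[:2])(wray((u+.5,v),s['tool_pos'],s['tool_rot']))]])
E
```

```text
200 [(230, array([0.5664, 0.0054])), (236, array([0.5663, 0.0087])), (267, array([0.5655, 0.0259])), (275, array([0.5653, 0.0304])), (281, array([0.5651, 0.0337]))]
220 [(211, array([ 0.5787, -0.0055])), (212, array([ 0.5786, -0.0049])), (229, array([0.5781, 0.0049])), (234, array([0.578 , 0.0078])), (267, array([0.5771, 0.0264])), (275, array([0.5769, 0.0309])), (280, array([0.5767, 0.0337])), (283, array([0.5767, 0.0354]))]
240 [(228, array([0.5903, 0.0043])), (233, array([0.5902, 0.0073])), (268, array([0.5891, 0.0275])), (275, array([0.5889, 0.0315])), (280, array([0.5888, 0.0344]))]
250 [(227, array([0.5967, 0.0037])), (233, array([0.5965, 0.0073])), (268, array([0.5954, 0.0277])), (275, array([0.5952, 0.0318]))]
```

Request:
send_rows --increments '[{"dx": 0.004, "dy": 0.005, "dz": 0.02, "yaw": 0, "claw": 0.6}, {"dx": 0.004, "dy": 0.005, "dz": 0.06, "yaw": 0, "claw": 0.6}, {"dx": 0.004, "dy": 0.005, "dz": 0.1, "yaw": 0, "claw": 0.6}, {"dx": 0.004, "dy": 0.005, "dz": 0.12, "yaw": 0, "claw": 0.6}, {"dx": 0.004, "dy": 0.003, "dz": 0.12, "yaw": 0, "claw": 0.8}, {"dx": 0.004, "dy": 0.001, "dz": 0.12, "yaw": 0, "claw": 1}, {"dx": 0.004, "dy": 0.001, "dz": 0.12, "yaw": 0, "claw": 1}, {"dx": 0.004, "dy": 0.001, "dz": 0.12, "yaw": 0, "claw": 1}, {"dx": 0.004, "dy": 0.001, "dz": 0.1, "yaw": 0, "claw": 1}, {"dx": 0.004, "dy": 0.001, "dz": 0.09, "yaw": 0, "claw": 1}, {"dx": 0.004, "dy": 0.001, "dz": 0.09, "yaw": 0, "claw": 1}]'

```text
time: 10.3
tool_pos: [0.5878, 0.0332, 0.0434]
tool_rot: [0.001, -0.024, 1.0, -0.0]
contact_force: [-0.1, 0.5, -1.0]
gripper_width: 0.016
grasp_force: 57.9
```

```bash
python3 -c "
from h import *
goto(.59,.035,.046,177.6)
goto(.650,.034,.040,177.6)"
```

```text
from [0.5878 0.0332 0.0434] ang -177.28 -> dx dy dz yaw [-0.0046  0.0034 -0.0053] 0.0596
from [0.5878 0.0332 0.0434] ang -177.28 -> dx dy dz yaw [-0.1244 -0.0043  0.0069] 0.0596
```

Request:
send_rows --increments '[{"dx": -0.005, "dy": 0.006, "dz": 0, "yaw": 0.06, "claw": 1}, {"dx": -0.04, "dy": 0.003, "dz": 0.004, "yaw": 0.06, "claw": 1}, {"dx": -0.08, "dy": 0.0, "dz": 0.008, "yaw": 0.06, "claw": 1}, {"dx": -0.11, "dy": -0.002, "dz": 0.013, "yaw": 0.06, "claw": 1}, {"dx": -0.13, "dy": -0.003, "dz": 0.018, "yaw": 0.06, "claw": 1}, {"dx": -0.146, "dy": -0.004, "dz": 0.018, "yaw": 0.06, "claw": 1}, {"dx": -0.146, "dy": -0.004, "dz": 0.018, "yaw": 0.06, "claw": 1}, {"dx": -0.146, "dy": -0.004, "dz": 0.018, "yaw": 0.06, "claw": 1}]'

```text
time: 11.3
tool_pos: [0.6554, 0.0351, 0.0334]
tool_rot: [-0.007, 0.021, 1.0, 0.0]
contact_force: [-18.2, -1.7, 12.5]
gripper_width: 0.013
grasp_force: 60.6
```

Request:
send_rows --increments '[{"dx": 0.009, "dy": 0, "dz": -0.006, "yaw": 0, "claw": 1}, {"dx": 0.009, "dy": 0, "dz": -0.006, "yaw": 0, "claw": 0.7}, {"dx": 0.009, "dy": 0, "dz": -0.006, "yaw": 0, "claw": 0.6}, {"dx": 0.009, "dy": 0, "dz": -0.006, "yaw": 0, "claw": 0.6}, {"dx": 0.009, "dy": 0, "dz": -0.07, "yaw": 0, "claw": 0.6}, {"dx": 0.009, "dy": 0, "dz": -0.14, "yaw": 0, "claw": 0.6}, {"dx": 0.009, "dy": 0.1, "dz": -0.14, "yaw": 0, "claw": 0.2}, {"dx": 0.009, "dy": 0.198, "dz": -0.14, "yaw": 0, "claw": 0.2}, {"dx": 0.009, "dy": 0.198, "dz": -0.14, "yaw": 0, "claw": 0.2}, {"dx": 0.009, "dy": 0.198, "dz": -0.14, "yaw": 0, "claw": 0.2}]'

```text
time: 12.55
tool_pos: [0.66, 0.1338, 0.1036]
tool_rot: [-0.0, 0.021, 1.0, -0.0]
contact_force: [0.5, 0.5, -0.9]
gripper_width: 0.405
grasp_force: 0.0
```

```bash
python3 - <<'E'
from h import *
s=manip.state(); im=manip.grab_frame('wrist').astype(int); print(s['tool_pos'],s['gripper_width'])
for v in (200,220,240,255,270,280,290):
    row=im[v]; r,g,b=row.T; m=(b>r+60)&(b>150)&(g>90); k=row.sum(1)<150
    print(v,''.join('B' if m[u] else 'b' if b[u]>r[u]+40 else 'k' if k[u] else 'w' for u in range(210,340)))
    br=[u for u in range(230,330) if m[u] and not m[u+1]]
    print([(u,wr.round(4)) for u in br for wr in [(lambda q:(q[0]+q[1]*(.06-q[0][2])/q[1][2])[:2])(wray((u+.5,v),s['tool_pos'],s['tool_rot']))]])
E
```

```text
[0.66003078 0.13379829 0.10360028] 0.40462830349897294
200 wwwwwwkkkkkkkkkkkkkkkkkkkkkkkkkkkkkkkkkkkkkkkbbbbbbBBBBBBwwwwwwwwwwwwwwwwwwwwwwwwwwwwwwwwwwwwwwwwwwwwwwwwwwwwwwwwwwwwwwwwwwwwwwwww
[(266, array([0.6366, 0.1283]))]
220 kkkkkkkkkkkkkkkkkkkkkkkkkkkkkkkkkbbbbbbbbbbbbbbbbbbBBBBBBbwwwwwwwwwwwwwwwwwwwwwwwwwwwwwwwwwwwwwwwwwwwwwwwwwwwwwwwwwwwwwwwwwwwwwwww
[(266, array([0.649 , 0.1276]))]
240 kbbbbbbbbbbbbbbbbbbbbbbbbbbbbbbbbbbbbbbbbbbbbbbBBbbBBBBBBbwwwwwwwwwwwwwwwwwwwwwwwwwwwwwwwwwwwwwwwwwwwwwwwwwwwwwwwwwwwwwwwwwwwwwwww
[(258, array([0.6616, 0.1221])), (266, array([0.6618, 0.127 ]))]
255 bbbbbbbbbbbbbbwwwwwwwwwwwkkkkbbbbbbbbbbbbbbbbbbbbbbbBBBBBBwwwwwwwwwwwwwwwwwwwwwwwwwwwwwwwwwwwwwwwwwwwwkkkkwwwwwwwwwwwwwwwwwwwwwwww
[(267, array([0.6719, 0.1271]))]
270 kkkkkkkkwwwwwwwwwwwwwkkkkkkkkkbbbbbbbbbbbbbbbbbbbbbbBBBBBBwwwwwwwwwwwwwwwwwwwwwwwwwwwwwwwwwwwwwwwwwwwkkkkkkkkkwwwwwwwwwwwwwwkkkkkk
[(267, array([0.6824, 0.1266]))]
280 kkkkwwwwwwwwwwwwwwkkkkkkkkkkkkkbbbbbbbbbbbbbbbbbbbbbBBBBBBBwwwwwwwwwwwwwwwwwwwwwwwwwwwwwwwwwwwwwwwwwkkkkkkkkkkkkkwwwwwwwwwwwwwwkkk
[(268, array([0.6897, 0.1268]))]
290 kkkkkwwwwwwwwwwkkkkkkkkkkkkkkkbbbbbbbbbbbbbbbbbbbbBbBBBBBkkkkkkkkkkkkkkkkkkkwkkkkkkkkkkkkkkkkkkkkkkkkkkkkkkkkkkkkkkkwwwwwwwwwwkkkk
[(260, array([0.697 , 0.1212])), (266, array([0.6971, 0.1252]))]
```

Request:
send_rows --increments '[{"dx": 0, "dy": -0.015, "dz": 0.03, "yaw": 0, "claw": 0.2}, {"dx": 0, "dy": -0.015, "dz": 0.07, "yaw": 0, "claw": 0.2}, {"dx": 0, "dy": -0.015, "dz": 0.11, "yaw": 0, "claw": 0.2}, {"dx": 0, "dy": -0.015, "dz": 0.145, "yaw": 0, "claw": 0.2}, {"dx": 0, "dy": -0.015, "dz": 0.145, "yaw": 0, "claw": 0.7}, {"dx": 0, "dy": -0.015, "dz": 0.145, "yaw": 0, "claw": 1}, {"dx": 0, "dy": -0.015, "dz": 0.145, "yaw": 0, "claw": 1}, {"dx": 0, "dy": -0.015, "dz": 0.145, "yaw": 0, "claw": 1}, {"dx": 0.004, "dy": -0.015, "dz": 0.133, "yaw": 0, "claw": 1}, {"dx": 0.004, "dy": -0.03, "dz": 0.133, "yaw": 0, "claw": 1}, {"dx": 0.004, "dy": -0.05, "dz": 0.133, "yaw": 0, "claw": 1}, {"dx": -0.006, "dy": -0.058, "dz": 0.135, "yaw": 0, "claw": 1}, {"dx": -0.006, "dy": -0.058, "dz": 0.135, "yaw": 0, "claw": 1}]'

```text
time: 14.22
tool_pos: [0.6594, 0.1064, 0.0375]
tool_rot: [-0.004, 0.021, 1.0, 0.001]
contact_force: [-14.1, 6.8, 14.5]
gripper_width: 0.009
grasp_force: 58.2
```

Request:
send_rows --increments '[{"dx": 0.004, "dy": -0.006, "dz": 0, "yaw": 0, "claw": 1}, {"dx": 0.004, "dy": -0.012, "dz": 0, "yaw": 0, "claw": 1}, {"dx": 0.004, "dy": -0.012, "dz": 0, "yaw": 0, "claw": 1}, {"dx": 0, "dy": -0.012, "dz": 0, "yaw": 0, "claw": 1}]'

```text
time: 14.72
tool_pos: [0.6592, 0.101, 0.0378]
tool_rot: [-0.004, 0.021, 1.0, 0.002]
contact_force: [-17.9, 9.4, 18.3]
gripper_width: 0.014
grasp_force: 58.4
```

Request:
send_rows --increments '[{"dx": 0.006, "dy": -0.006, "dz": -0.004, "yaw": 0, "claw": 1}, {"dx": 0.006, "dy": -0.01, "dz": -0.004, "yaw": 0, "claw": 1}, {"dx": 0.006, "dy": -0.01, "dz": -0.004, "yaw": 0, "claw": 1}]'

```text
time: 15.1
tool_pos: [0.6584, 0.094, 0.0382]
tool_rot: [-0.0, 0.021, 1.0, 0.0]
contact_force: [-0.8, 2.9, 3.3]
gripper_width: 0.014
grasp_force: 55.7
```

Request:
send_rows --increments '[{"dx": 0, "dy": 0, "dz": 0, "yaw": 0, "claw": 0.6}, {"dx": 0, "dy": 0, "dz": 0, "yaw": 0, "claw": 0.3}, {"dx": 0, "dy": 0, "dz": 0, "yaw": 0, "claw": 0.2}, {"dx": 0, "dy": 0, "dz": -0.08, "yaw": 0, "claw": 0.2}, {"dx": 0, "dy": 0, "dz": -0.18, "yaw": 0, "claw": 0}, {"dx": 0.15, "dy": 0.0, "dz": -0.3, "yaw": 0, "claw": -1}, {"dx": 0.25, "dy": -0.06, "dz": -0.38, "yaw": 0, "claw": -1}, {"dx": 0.25, "dy": -0.06, "dz": -0.38, "yaw": 0, "claw": -1}, {"dx": 0.25, "dy": -0.06, "dz": -0.38, "yaw": 0, "claw": -1}, {"dx": 0.25, "dy": -0.06, "dz": -0.38, "yaw": 0, "claw": -1}]'

```text
time: 16.35
tool_pos: [0.5322, 0.0694, 0.2278]
tool_rot: [-0.0, 0.021, 1.0, -0.0]
contact_force: [-0.4, -0.0, -1.1]
gripper_width: 1.001
grasp_force: 0.0
```

```bash
python3 - <<'E'
from h import *
s=manip.state(); im=manip.grab_frame('wrist'); print(s['tool_pos'],s['tool_rot'].round(4))
np.savez('w5.npz',p=s['tool_pos'],q=s['tool_rot'],im=im)
I=im.astype(int)
for v in (225,240,255,270,285,300,315):
    r,g,b=I[v].T; m=(b>r+60)&(b>150)&(g>90)
    br=[u for u in range(100,480) if m[u]!=m[u+1]]
    P=[(lambda q:(q[0]+q[1]*(.06-q[0][2])/q[1][2])[:2])(wray((u+.5,v),s['tool_pos'],s['tool_rot'])) for u in br]
    print(v,[(u,*(1000*p).round(0).astype(int)) for u,p in zip(br,P) if -.12<p[1]<.16])
r,g,b=np.moveaxis(I,2,0); 
for u in range(190,370,15):
    m=(b[:,u]>r[:,u]+40); vs=np.where(m[:350])[0]
    if len(vs): q=wray((u,vs.max()+.5),s['tool_pos'],s['tool_rot']); print(u,vs.max(),(q[0]+q[1]*(.06-q[0][2])/q[1][2]).round(4))
E
```

```text
[0.53222108 0.06936396 0.2277777 ] [-1.000e-04  2.120e-02  9.998e-01 -0.000e+00]
225 [(134, np.int64(560), np.int64(-85)), (139, np.int64(560), np.int64(-79)), (147, np.int64(560), np.int64(-69)), (182, np.int64(562), np.int64(-29)), (209, np.int64(563), np.int64(0)), (213, np.int64(563), np.int64(4)), (220, np.int64(563), np.int64(11)), (225, np.int64(563), np.int64(16)), (229, np.int64(564), np.int64(20)), (267, np.int64(565), np.int64(59)), (303, np.int64(567), np.int64(95)), (306, np.int64(567), np.int64(98)), (353, np.int64(569), np.int64(147)), (356, np.int64(569), np.int64(150))]
240 [(133, np.int64(577), np.int64(-89)), (137, np.int64(577), np.int64(-84)), (149, np.int64(577), np.int64(-70)), (150, np.int64(577), np.int64(-68)), (157, np.int64(578), np.int64(-60)), (162, np.int64(578), np.int64(-54)), (184, np.int64(578), np.int64(-29)), (185, np.int64(578), np.int64(-28)), (209, np.int64(579), np.int64(-2)), (213, np.int64(579), np.int64(2)), (220, np.int64(580), np.int64(10)), (224, np.int64(580), np.int64(14)), (229, np.int64(580), np.int64(19)), (239, np.int64(580), np.in
[... 1764 characters left out ...]
, np.int64(-4)), (217, np.int64(652), np.int64(-2)), (222, np.int64(652), np.int64(4)), (306, np.int64(655), np.int64(98)), (309, np.int64(655), np.int64(101))]
315 [(213, np.int64(672), np.int64(-9)), (216, np.int64(672), np.int64(-5)), (219, np.int64(672), np.int64(-2)), (223, np.int64(672), np.int64(3)), (305, np.int64(675), np.int64(97)), (308, np.int64(676), np.int64(100))]
190 330 [ 0.6956 -0.0414  0.06  ]
205 330 [ 0.695  -0.0225  0.06  ]
220 323 [ 0.6844 -0.0028  0.06  ]
235 332 [0.6978 0.0136 0.06  ]
250 332 [0.698  0.0314 0.06  ]
265 332 [0.6985 0.0491 0.06  ]
280 332 [0.6992 0.0667 0.06  ]
295 332 [0.7002 0.0843 0.06  ]
310 299 [0.6547 0.1017 0.06  ]
355 243 [0.5898 0.1495 0.06  ]
```

C and B are flush at the fence with a gap of about 2–3 mm between them. Next is bin A, also by its left wall. I'll hover above it first.

```bash
python3 - <<'E'
from h import *
goto(.5787,.2465,.10,162.5)
E
```

```text
from [0.5322 0.0694 0.2271] ang 177.58 -> dx dy dz yaw [-0.0784  0.3578  0.2541] 0.1754
```

Request:
send_rows --increments '[{"dx": -0.078, "dy": 0.358, "dz": 0.06, "yaw": 0.175, "claw": 0.2}, {"dx": -0.078, "dy": 0.358, "dz": 0.14, "yaw": 0.175, "claw": 0.2}, {"dx": -0.078, "dy": 0.358, "dz": 0.2, "yaw": 0.175, "claw": 0.2}, {"dx": -0.078, "dy": 0.358, "dz": 0.24, "yaw": 0.175, "claw": 0.2}, {"dx": -0.078, "dy": 0.358, "dz": 0.25, "yaw": 0.175, "claw": 0.2}, {"dx": -0.078, "dy": 0.358, "dz": 0.25, "yaw": 0.175, "claw": 0.2}, {"dx": -0.078, "dy": 0.358, "dz": 0.25, "yaw": 0.175, "claw": 0.2}]'

```text
time: 17.27
tool_pos: [0.5801, 0.2461, 0.1054]
tool_rot: [0.002, 0.152, 0.988, 0.001]
contact_force: [0.4, -0.1, 0.7]
gripper_width: 0.4
grasp_force: 0.0
```

```bash
python3 - <<'E'
from h import *
s=manip.state(); im=manip.grab_frame('wrist'); print(s['tool_pos'],s['gripper_width'])
I=im.astype(int)
Q=R.from_quat(np.r_[s['tool_rot'][1:],s['tool_rot'][0]]).as_matrix()
for v in (200,220,240,255,270,285):
    r,g,b=I[v].T; m=(b>r+60)&(b>150)&(g>90); k=I[v].sum(1)<150
    print(v,''.join('B' if m[u] else 'b' if b[u]>r[u]+40 else 'k' if k[u] else 'w' for u in range(210,340)))
    for u in range(240,320):
        if m[u] and not m[u+1]:
            q=wray((u+.5,v),s['tool_pos'],s['tool_rot']); p=q[0]+q[1]*(.06-q[0][2])/q[1][2]; print('   ',u,p.round(4),'tool',(Q.T@(p-s['tool_pos'])).round(4))
goto(.5787,.2465,.03,162.5)
E
```

```text
[0.580123   0.24607272 0.10541366] 0.3998794320741377
200 wwwwwwwwwwwwwwwwwwwwbbbbbbbbbbbbbbbbbbbbbbbbbbbbbbbbbbbbbBBbbbbbbBBBBBBbwwwwwwwwwwwwwwwwwwwwwwwwwwwwwwwwwwwwwwwwwwwwwwwwwwwwwwwwww
    268 [0.5573 0.248  0.06  ] tool [ 0.0224 -0.0051  0.0453]
    280 [0.5595 0.2548 0.06  ] tool [0.0224 0.0021 0.0454]
220 bbbbwwwwwwwwwwwwwwwwwwBBwwwwwwwwwwwwwwwwwwbbbbbbbbbbbbbbbbbbbbbbbBBBBBBBwwwwwwwwwwwwwwwwwwwwwwwwwwwwwwwwwwwwwwwwwwwwwwwwwwwwwwwwww
    281 [0.5717 0.2517 0.06  ] tool [0.0099 0.0027 0.0454]
240 wwwwwwwwbbbbbbbbbbbbbbbbbbwwwwwwwwwwbbbbbbbbbbbbbbbbbbbbbbbbbbbbbbBBBBBBwwwwwwwwwwwwwwwwwwwwwwwwwwwwwwwwwwwwwwwwwwwwwwwwwwwwwwwwww
    281 [0.5841 0.2478 0.06  ] tool [-0.0031  0.0028  0.0454]
255 bbbbbbbbbbbbbbwwwwwwwwwwwkkkkwwwwwbbbbbbbbbbbbbbbbbbbbbbbbbbbbbbbbBBBBBBwwwwwwwwwwwwwwwwwwwwwwwwwwwwwwkkkkwwwwwwwwwwwwwwwwwwwwwwww
    281 [0.5938 0.2448 0.06  ] tool [-0.0133  0.0029  0.0455]
270 kkkkkkkkwwwwwwwwwwwwwkkkkkkkkkbbbbbbbbbbbbbbbbbbbbbbbbbbbbbbbbbBBbBBBBBBwwwwwwwwwwwwwwwwwwwwwwwwwwwwwkkkkkkkkkwwwwwwwwwwwwwwkkkkkk
    274 [0.6026 0.2374 0.06  ] tool [-0.0239 -0.0015  0.0455]
    281 [0.604  0.2417 0.06  ] tool [-0.0239  0.003   0.0455]
285 kkwwwwwwwwwwwwwwwkkkkkkkkkkkkkwBBBBBBBBBBBBBBBBBBBBBBBBBBBBBBBBBBBBBBbwwwwwwwwwwwwwwwwwwwwwwwwwwwwwwwkkkkkkkkkkkkkkwwwwwwwwwwwwwwk
    278 [0.614  0.2366 0.06  ] tool [-0.035   0.0011  0.0455]
from [0.5801 0.2461 0.1056] ang 162.47 -> dx dy dz yaw [ 0.0034 -0.0004  0.1512] -0.0004
```

Request:
send_rows --increments '[{"dx": 0.001, "dy": 0.004, "dz": 0.03, "yaw": 0, "claw": 0.45}, {"dx": 0.001, "dy": 0.004, "dz": 0.07, "yaw": 0, "claw": 0.45}, {"dx": 0.001, "dy": 0.004, "dz": 0.11, "yaw": 0, "claw": 0.45}, {"dx": 0.001, "dy": 0.004, "dz": 0.148, "yaw": 0, "claw": 0.45}, {"dx": 0.001, "dy": 0.004, "dz": 0.148, "yaw": 0, "claw": 0.45}, {"dx": 0.001, "dy": 0.004, "dz": 0.148, "yaw": 0, "claw": 0.8}, {"dx": 0.001, "dy": 0.004, "dz": 0.148, "yaw": 0, "claw": 1}, {"dx": 0.001, "dy": 0.004, "dz": 0.148, "yaw": 0, "claw": 1}, {"dx": 0.001, "dy": 0.004, "dz": 0.148, "yaw": 0, "claw": 1}, {"dx": 0.001, "dy": 0.004, "dz": 0.13, "yaw": 0, "claw": 1}, {"dx": 0.001, "dy": 0.004, "dz": 0.115, "yaw": 0, "claw": 1}, {"dx": 0.001, "dy": 0.004, "dz": 0.115, "yaw": 0, "claw": 1}]'

```text
time: 18.82
tool_pos: [0.5794, 0.2491, 0.0468]
tool_rot: [0.001, 0.152, 0.988, 0.001]
contact_force: [-0.8, 0.7, -1.7]
gripper_width: 0.014
grasp_force: 55.5
```

```bash
python3 - <<'E'
from h import *
goto(.56,.24,.047,177.6)
goto(.56,.211,.047,177.6)
goto(.655,.211,.044,177.6)
goto(.673,.211,.040,177.6)
E
```

```text
from [0.5794 0.2491 0.0468] ang 162.54 -> dx dy dz yaw [ 0.0316 -0.029  -0.0005] -0.1752
from [0.5794 0.2491 0.0468] ang 162.54 -> dx dy dz yaw [ 0.0142 -0.0843 -0.0006] -0.1752
from [0.5794 0.2491 0.0468] ang 162.54 -> dx dy dz yaw [-0.167  -0.0273  0.0058] -0.1752
from [0.5794 0.2491 0.0468] ang 162.54 -> dx dy dz yaw [-0.2014 -0.0165  0.0139] -0.1752
```

Request:
send_rows --increments '[{"dx": 0.032, "dy": -0.029, "dz": 0, "yaw": -0.175, "claw": 1}, {"dx": 0.032, "dy": -0.029, "dz": 0, "yaw": -0.175, "claw": 1}, {"dx": 0.014, "dy": -0.084, "dz": 0, "yaw": -0.175, "claw": 1}, {"dx": 0.014, "dy": -0.084, "dz": 0, "yaw": -0.175, "claw": 1}, {"dx": -0.046, "dy": -0.065, "dz": 0, "yaw": -0.175, "claw": 1}, {"dx": -0.106, "dy": -0.046, "dz": 0.004, "yaw": -0.175, "claw": 1}, {"dx": -0.15, "dy": -0.033, "dz": 0.01, "yaw": -0.175, "claw": 1}, {"dx": -0.167, "dy": -0.027, "dz": 0.017, "yaw": -0.175, "claw": 1}, {"dx": -0.167, "dy": -0.027, "dz": 0.017, "yaw": -0.175, "claw": 1}]'

```text
time: 19.95
tool_pos: [0.6545, 0.2109, 0.0375]
tool_rot: [-0.0, 0.021, 1.0, -0.0]
contact_force: [-1.0, -0.4, 2.7]
gripper_width: 0.012
grasp_force: 56.5
```

```bash
python3 - <<'E'
from h import *
goto(.673,.211,.040,177.6)
E
```

```text
from [0.6545 0.2109 0.0375] ang 177.59 -> dx dy dz yaw [-0.0369  0.0017 -0.005 ] -0.0001
```

Request:
send_rows --increments '[{"dx": -0.015, "dy": 0, "dz": 0, "yaw": 0, "claw": 1}, {"dx": -0.03, "dy": 0, "dz": 0, "yaw": 0, "claw": 1}, {"dx": -0.037, "dy": 0, "dz": 0, "yaw": 0, "claw": 1}, {"dx": -0.037, "dy": 0, "dz": 0, "yaw": 0, "claw": 1}]'

```text
time: 20.45
tool_pos: [0.668, 0.2105, 0.0372]
tool_rot: [-0.007, 0.021, 1.0, -0.001]
contact_force: [-22.3, -0.7, 14.5]
gripper_width: 0.012
grasp_force: 58.8
```

Request:
send_rows --increments '[{"dx": 0.003, "dy": -0.008, "dz": 0, "yaw": 0, "claw": 1}, {"dx": 0.003, "dy": -0.012, "dz": 0, "yaw": 0, "claw": 1}, {"dx": 0.0, "dy": -0.012, "dz": 0, "yaw": 0, "claw": 1}]'

```text
time: 20.82
tool_pos: [0.6679, 0.2085, 0.0378]
tool_rot: [-0.006, 0.021, 1.0, 0.003]
contact_force: [-22.1, 12.0, 15.4]
gripper_width: 0.011
grasp_force: 58.9
```

Request:
send_rows --increments '[{"dx": 0.008, "dy": -0.002, "dz": -0.003, "yaw": 0, "claw": 1}, {"dx": 0.008, "dy": -0.002, "dz": -0.004, "yaw": 0, "claw": 1}, {"dx": 0.008, "dy": 0.002, "dz": -0.004, "yaw": 0, "claw": 0.6}, {"dx": 0.008, "dy": 0.002, "dz": -0.004, "yaw": 0, "claw": 0.45}, {"dx": 0.008, "dy": 0.002, "dz": -0.004, "yaw": 0, "claw": 0.45}, {"dx": 0.008, "dy": 0.002, "dz": -0.08, "yaw": 0, "claw": 0.45}, {"dx": 0.008, "dy": 0.002, "dz": -0.18, "yaw": 0, "claw": 0.2}, {"dx": 0.15, "dy": 0.0, "dz": -0.3, "yaw": 0, "claw": -0.5}, {"dx": 0.25, "dy": 0, "dz": -0.4, "yaw": 0, "claw": -1}, {"dx": 0.25, "dy": 0, "dz": -0.4, "yaw": 0, "claw": -1}, {"dx": 0.25, "dy": 0, "dz": -0.4, "yaw": 0, "claw": -1}, {"dx": 0.25, "dy": 0, "dz": -0.4, "yaw": 0, "claw": -1}]'

```text
time: 22.32
tool_pos: [0.548, 0.2089, 0.2367]
tool_rot: [-0.0, 0.021, 1.0, -0.0]
contact_force: [0.1, 0.7, -0.2]
gripper_width: 0.998
grasp_force: 0.0
```

```bash
python3 - <<'E'
from h import *
s=manip.state(); im=manip.grab_frame('wrist'); print(s['tool_pos'],s['tool_rot'].round(4))
np.savez('w6.npz',p=s['tool_pos'],q=s['tool_rot'],im=im)
I=im.astype(int)
for v in (270,285,300,315):
    r,g,b=I[v].T; m=(b>r+60)&(b>150)&(g>90)
    br=[u for u in range(100,400) if m[u]!=m[u+1]]
    P=[(lambda q:(q[0]+q[1]*(.06-q[0][2])/q[1][2])[:2])(wray((u+.5,v),s['tool_pos'],s['tool_rot'])) for u in br]
    print(v,[(int(u),*[int(x) for x in (1000*p).round(0)]) for u,p in zip(br,P) if -.01<p[1]<.3])
r,g,b=np.moveaxis(I,2,0)
for u in range(175,300,12):
    m=(b[:,u]>r[:,u]+40); vs=np.where(m[:350])[0]
    if len(vs): q=wray((u,vs.max()+.5),s['tool_pos'],s['tool_rot']); print(u,int(vs.max()),(q[0]+q[1]*(.06-q[0][2])/q[1][2]).round(4))
a=cv2.resize(im[130:370,180:430],(500,480)); t=manip.grab_frame('top')
b=cv2.resize(t[130:270,160:240],(274,480),interpolation=cv2.INTER_CUBIC)
cv2.imwrite('pics/last.png',np.hstack([a,b])[:,:,::-1])
E
```

```text
[0.54799671 0.20894506 0.23666162] [-1.000e-04  2.130e-02  9.998e-01 -2.000e-04]
270 [(100, 634, -9), (104, 634, -3), (105, 634, -2), (109, 634, 4), (181, 633, 99), (184, 633, 102), (190, 634, 109), (195, 634, 115), (204, 634, 125), (205, 634, 127), (209, 634, 131), (216, 634, 139), (279, 636, 209), (282, 636, 212)]
285 [(104, 655, -9), (107, 655, -4), (108, 655, -3), (112, 655, 3), (136, 654, 37), (138, 654, 40), (183, 653, 98), (186, 653, 101), (192, 653, 109), (196, 653, 114), (262, 654, 189), (263, 654, 190), (278, 655, 207), (282, 655, 211)]
300 [(110, 677, -6), (112, 677, -3), (116, 676, 3), (184, 673, 96), (188, 673, 101), (194, 673, 108), (198, 673, 113), (278, 675, 206), (282, 675, 211)]
315 [(186, 694, 95), (190, 694, 100), (196, 694, 107), (200, 694, 112), (278, 696, 205), (282, 696, 210)]
175 254 [0.6143 0.0938 0.06  ]
187 318 [0.6997 0.0943 0.06  ]
199 319 [0.7008 0.1093 0.06  ]
211 320 [0.7021 0.124  0.06  ]
223 320 [0.702  0.1388 0.06  ]
235 320 [0.7021 0.1533 0.06  ]
247 321 [0.7038 0.1675 0.06  ]
259 321 [0.7041 0.1818 0.06  ]
271 321 [0.7046 0.196  0.06  ]
283 300 [0.6756 0.2112 0.06  ]
```

View pics/last.png

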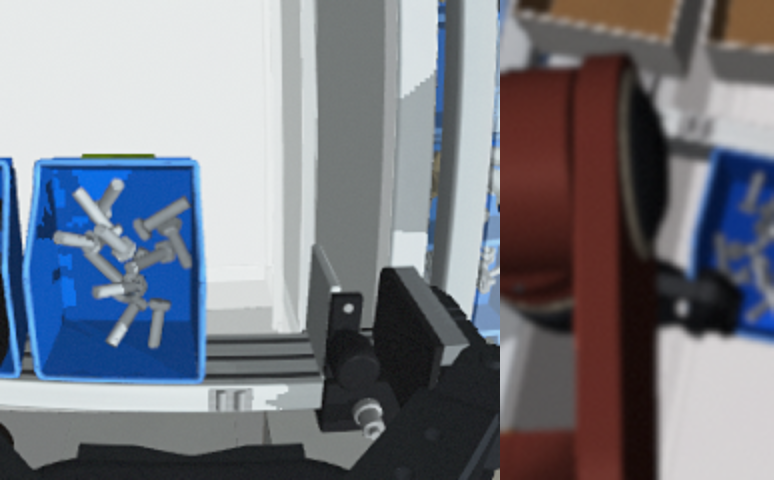

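Bin A is flush at the fence and about 7 mm left of B. The open cheek's inner top edge is at crop (313,250) and the knob's head is at about (355,357), i.e. full pixel (357,308). I'll triangulate the knob.

```bash
python3 - <<'E'
from h import *
np.set_printoptions(precision=4,suppress=True)
d=np.load('w6.npz'); wr=lambda uv:wray(uv,d['p'],d['q'])
pl=lambda r,z:(r[0]+r[1]*(z-r[0][2])/r[1][2])
for z in (.109,.098,.065): print(z,pl(wr((180+355/2,130+357/2)),z), pl(ray('top',(155+105/3.4,135+140/3.4)),z))
print(two(wr((180+355/2,130+350/2)),ray('top',(155+105/3.4,135+140/3.4))))
print('cheek top front',pl(wr((180+313/2,130+247/2)),.065),pl(wr((180+330/2,130+325/2)),.065))
F=np.array([.6895,-.1065]);a=np.radians(-2.4);rx=np.array([np.cos(a),np.sin(a)]);ry=np.array([-rx[1],rx[0]])
print('pred knob',F+.415*ry-.036*rx,'end',F+.315*ry-.036*rx)
# dark blob masks in the first top image and wrist image
g=cv2.cvtColor(d['im'],cv2.COLOR_RGB2GRAY)
print(g[285:330:3,335:378:2])
E
```

```text
0.109 [0.6604 0.2856 0.109 ] [0.6633 0.282  0.109 ]
0.098 [0.6678 0.2886 0.098 ] [0.6661 0.2849 0.098 ]
0.065 [0.6899 0.2978 0.065 ] [0.6745 0.2938 0.065 ]
(array([0.6681, 0.2887, 0.0903]), np.float64(0.0033042626225137555))
cheek top front [0.6175 0.2701 0.065 ] [0.6666 0.2815 0.065 ]
pred knob [0.6709 0.3096] end [0.6667 0.2097]
[[ 80  82  81  81  82  29  41  42  57 182 154  38  40 127 119 116 107  22
   23  19  23  26]
 [ 80  80  80  79  83  23  42  36  40  37  38  38  39 125 117 118  71  26
   25  27  25  25]
 [ 81  80  82  81 100  28  42  39  44  43  41  40  42 122 120 122  29  23
   23  24  25  25]
 [ 78  79  79  83  84  28  41  40  31  28  35  40  50  18  11  15  26  21
   24  21  21  28]
 [ 79  81  79  81  54  31  25  20  24  32  24  25  19  66  97  96  25  26
   25  20  23  25]
 [ 77  79  81  79  15  26  24  23  17  24  25  24  30  31  29  84  22  20
   28  20  19  18]
 [103  79  80  82  21  22  14  26  14  22  27  28  23  26  32  30  23  24
   25  16  24  30]
 [123  82  78  80  18  23  24  22  24  21  28  30  32  33  36  40  27  19
   22  24  19  23]
 [ 86  96  81  66  26  19  23  26  26  36  43  51  44  38  44  54  41  25
   27  20  25  24]
 [114 112  80  69  31  21  27  29  33  39  41  41  41  43  39  40  42  40
   20  23  26  26]
 [ 99  98  85  55  34  35  18  30  38  40  40  40  42  44  39  44  44  34
   24  19  19  18]
 [ 85  90  96 165  36  40  22  38  39  44  40  40  40  42  36  41  39  26
   25  26  21  21]
 [139 140 142 120  24  20  27  30  41  36  37  41  43  37  40  41  34  41
   40  37  22  22]
 [172 172 173  88  32  39  38  42  36  34  38  36  40  38  37  40  39  43
   38  39  42  27]
 [170 170 174  43  39  41  38  42  38  41  41  38  39  41  39  39  43  40
   38  38  37  30]]
```

```bash
python3 - <<'E'
from h import *
goto(.667,.289,.15,177.6)
goto(.667,.289,.087,177.6)
E
```

```text
from [0.5478 0.2088 0.2354] ang 177.54 -> dx dy dz yaw [-0.2317  0.1706  0.1701] -0.0007
from [0.5478 0.2088 0.2354] ang 177.54 -> dx dy dz yaw [-0.2321  0.1707  0.2961] -0.0007
```

Request:
send_rows --increments '[{"dx": -0.232, "dy": 0.171, "dz": 0, "yaw": 0, "claw": -1}, {"dx": -0.232, "dy": 0.171, "dz": 0.05, "yaw": 0, "claw": -1}, {"dx": -0.232, "dy": 0.171, "dz": 0.12, "yaw": 0, "claw": -1}, {"dx": -0.232, "dy": 0.171, "dz": 0.12, "yaw": 0, "claw": -1}, {"dx": -0.232, "dy": 0.171, "dz": 0.12, "yaw": 0, "claw": -1}]'

```text
time: 23.05
tool_pos: [0.6672, 0.2893, 0.1768]
tool_rot: [-0.001, 0.021, 1.0, -0.0]
contact_force: [0.9, -0.1, 0.9]
gripper_width: 1.001
grasp_force: 0.0
```

```bash
python3 - <<'E'
from h import *
s=manip.state(); im=manip.grab_frame('wrist'); np.savez('w7.npz',p=s['tool_pos'],q=s['tool_rot'],im=im); print(s['tool_pos'])
g=cv2.cvtColor(im,cv2.COLOR_RGB2GRAY)
for v in range(220,330,6): print(v,''.join('k' if x<60 else 'g' if x<130 else 'w' for x in g[v,190:360:2]))
# second-view triangulation along expected pixel
d=np.load('w6.npz'); 
Q=R.from_quat(np.r_[s['tool_rot'][1:],s['tool_rot'][0]]).as_matrix()
c=manip.camera_params('wrist');T=np.array(c['tool_from_camera']);K=np.array(c['camera_matrix'])
for z in (.109,.084):
    p=T[:3,:3].T@(Q.T@(np.array([.667,.289,z])-s['tool_pos'])-T[:3,3]); th=np.arctan2(np.hypot(*p[:2]),p[2]); print(z,K[:2,2]+K[0,0]*th*p[:2]/np.hypot(*p[:2]))
E
```

```text
[0.66716818 0.28928055 0.17679578]
220 gkkwwwwwwwwwwwwwwwwwwwwwwwwwwwwwwwkkkkkkkkkkkkkkkkkwwwwwwgggggggwwwwwwwwwwwwwwwgggggg
226 ggwwwwwwwwwwwwwwwwwwwwwwwwwwwwwwwwkkkkkkkkkkkkkkkkkkwwwwwgggggggwwwwwwwwwwwwwwgggwggg
232 ggkkkkkkkkkkkkkkkkkkkkkkkkkkkkkkkkkkkkkkkkkkkkkkkkkkkkkkkkkkkkkggkkkkkkkkwwwwwggggggg
238 ggggggggggggggggggggggggggggggggggggkkkkkkkkkkkkkkkkkkkkkkkkkkkkkkkggggggkkwwwgggwggg
244 ggggggggggggggggggggggggggggggggggggggkkkkkkkkkkkkkkkkkkkkkkkkkkkkkkgggggggkwwggggggg
250 ggggggggggggggggggggggggggggggggggggggkkkkkkkkkkkkkkkkkkkkkkkkkkkkkkkggggggggkggggggg
256 wwwgwwwwwgggwwwwwwwwwwwwwwwwwwwwwwwwwgkkkkkkkkkkkkkkkkkkkkkkkkkkkkkkkwwwwwwwwkkgggggg
262 wwwwwwwwwgwwwwwwwwwwwwwwwwwwwwwwwwwwwgkkkkkkkkkkkkkkgggkkkkkkkkkkkkkkwwwwwwwwkggggggg
268 wwwgwwwwwgwwwwwwwwwwwwwwwwwwwwwwwwwwwgkkkkkkkkkkkgwwgggwwwkkkkkkkkkkkwwwwwwwwkggggggg
274 wwwwwwwwwwwwwwwwwwwwwwwwwwwwwwwwwwwwwgkkkkkkkkkkggggggggggwkkkkkkkkkgwwwwwwwwwggggggw
280 wwwwwwwwwwwwwwwwwwwwwwwwwwwwwwwwwwwwwwkkkkkkkkkkkkgwgggwwwkkkkkkkkkkwwwwggggggwgwgggw
286 wwwwwwwwwwgggggggggwwwwwwwwwwgggggwgwgkkkkkkkkkkkkgwwwwwwgkkkkkkkkkkggggggggggggggwgw
292 gggggggggggggggggggwwwwwwwwwgggggggggggwgggggggggggggggwggwgggggggwggwggggwgggggggggw
298 ggggggggggggggggggggwwwwwwwggggggggggggggggggggggggggwggggwgwwwwggwgwwgggwggwgggggwgg
304 ggggggggggggggggggggwwwwwwwgwwggggggggggggggwgggggggggwwwwgwwwwgwggwgwwgwgwggwgwwgwgg
310 gggggggggggggggggggggggggggggggwgggwwwwgwggggwwgggggwgwgggggwgwwgwgwggwgggwggwwwwwwgg
316 gggggggggggggggggggggggggggwwggggwggggggggwggwggggggggggggwggggggggggwgwwggggwwwwwwgg
322 gggggggggggggwwggggggggggggggggggwgggggggggggggggggggggggggggwwwwwwwwwwwwwwwwwwwwwwww
328 wwwwwwwwwwwwwwwggggggggggwwgggwwwwgggggggggggggggggggggggggggwgwwgggwggggwggggggggggg
0.109 [276.76950301 224.40175148]
0.084 [276.60292297 214.14771109]
```

```bash
python3 - <<'E'
from h import *
d=np.load('w7.npz'); g=cv2.cvtColor(d['im'],cv2.COLOR_RGB2GRAY)
for v in range(180,240,3): print(v,''.join('#' if x<35 else 'k' if x<60 else 'g' if x<130 else 'w' for x in g[v,240:320]))
E
```

```text
180 wwwwwwwwwwwwwwwwwwwwwwwwwwwwwwwwwwwwwwwwwwwwwwwwwwwwwwwwwwwwwwgggggggggggggggwww
183 wwwwwwwwwwwwwwwwwwwwwwwwg#kkkkkkkkkkkkkkkkkk##wwwwwwwwwwwwwwwwgggggggggggggggwww
186 wwwwwwwwwwwwwwwwwwwwwwwwk#kkkkkkkkkgkkkkkkkkk#wwwwwwwwwwwwwwwwgggggggggggggggwww
189 wwwwwwwwwwwwwwwwwwwwwwwwk#kkkk#gwwwwwwwkkkkkk#wwwwwwwwwwwwwwwwgggggggggggggggwww
192 wwwwwwwwwwwwwwwwwwwwwwwwk#kkkkkkgwwwwwgkkkkkk#wwwwwwwwwwwwwwwwgggggggggggggggwww
195 wwwwwwwwwwwwwwwwwwwwwwwwk#kkkkkkkkkkkkkkkkkkk#wwwwwwwwwwwwwwwwgggggggggggggggwww
198 wwwwwwwwwwwwwwwwwwwwwwwwk##kkkkkkkkkkkkkkkkkk#wwwwwwwwwwwwwwwwgggggggggggggggwww
201 wwwwwwwwwwwwwwwwwwwwwwwwk#kkkkkkkkkkkkkkkkkkk#wwwwwwwwwwwwwwwwgggggggggggggggwww
204 wwwwwwwwwwwwwwwwwwwwwwwwk#kkkkk########kkkkkk#wwwwwwwwwwwwwwwwgggggggggggggggwww
207 wwwwwwwwwwwwwwwwwwwwwwwwg#####################wwwwwwwwwwwwwwwwgggggggggggggggwww
210 wwwwwwwwwwwwwwwwwwwwwww########################gwwwwwwwwwwwwwwwggggggggggggggwww
213 wwwwwwwwwwwwwwwwwwwwg#############k#kkkkkkkkk#####wwwwwwwwwwwwwggggggggggggggwww
216 wwwwwwwwwwwwwwwwwww########kkkkkkkkkkkkkkkkkkkkkk##gwwwwwwwwwwwggggggggggggggwww
219 wwwwwwwwwwwwwwwwwwg######kkkkkkkkkkkkkkkkkkkkkkkkkk#wwwwwwwwwwwggggggggggggggwww
222 wwwwwwwwwwwwwwwwww####kkkkkkkkkkkkkkkkkkkkkkkkkkkkk#gwwwwwwwwwwggggggggggggggwww
225 wwwwwwwwwwwwwwwwww###kkkkkkkkkkkkkkkkkkkkkkkkkkkkkkkkwwwwwwwwwwggggggggggggggwww
228 wwwwwwwwwwwwwwwwwg###kkkkkkkkkkkkkkkkkkkkkkkkkkkkkkk#wwwwwwwwwwgggggggggggggggww
231 gggggggggggggggggg##kkkkkkkkkkkkkkkkkkkkkkkkkkkkkkkkgggggggggggggggggggggggggggg
234 ggggggggggggggggggg###kkkkkkkkkkkkkkkkkkkkkkkkkkkkkk#kkkkkkkkkkkkkkkkkkkkkkkkkkk
237 ggggggggggggggggggggg##kkkkkkkkkkkkkkkkkkkkkkkkkkk##############################
```

Request:
send_rows --increments '[{"dx": -0.006, "dy": -0.002, "dz": 0.06, "yaw": 0, "claw": -1}, {"dx": -0.006, "dy": -0.002, "dz": 0.12, "yaw": 0, "claw": -1}, {"dx": -0.006, "dy": -0.002, "dz": 0.18, "yaw": 0, "claw": -1}, {"dx": -0.006, "dy": -0.002, "dz": 0.18, "yaw": 0, "claw": -0.3}, {"dx": -0.006, "dy": -0.002, "dz": 0.18, "yaw": 0, "claw": 0.3}, {"dx": -0.006, "dy": -0.002, "dz": 0.18, "yaw": 0, "claw": 0.3}, {"dx": -0.006, "dy": -0.002, "dz": 0.18, "yaw": 0, "claw": 0.3}]'

```text
time: 23.98
tool_pos: [0.6711, 0.2889, 0.0892]
tool_rot: [0.001, 0.021, 1.0, 0.0]
contact_force: [0.1, -0.2, -0.2]
gripper_width: 0.349
grasp_force: 0.0
```

Request:
send_rows --increments '[{"dx": 0, "dy": -0.02, "dz": 0, "yaw": 0, "claw": 0.3}, {"dx": 0, "dy": -0.04, "dz": 0, "yaw": 0, "claw": 0.3}, {"dx": 0, "dy": -0.06, "dz": 0, "yaw": 0, "claw": 0.3}, {"dx": 0, "dy": -0.08, "dz": 0, "yaw": 0, "claw": 0.3}, {"dx": 0, "dy": -0.1, "dz": 0, "yaw": 0, "claw": 0.3}, {"dx": 0, "dy": -0.115, "dz": 0, "yaw": 0, "claw": 0.3}, {"dx": 0, "dy": -0.13, "dz": 0, "yaw": 0, "claw": 0.3}, {"dx": 0, "dy": -0.13, "dz": 0, "yaw": 0, "claw": 0.3}]'

```text
time: 24.98
tool_pos: [0.6672, 0.2229, 0.087]
tool_rot: [-0.0, 0.021, 1.0, -0.0]
contact_force: [-0.1, 0.4, 0.4]
gripper_width: 0.349
grasp_force: 0.0
```

Request:
send_rows --increments '[{"dx": 0, "dy": -0.006, "dz": 0, "yaw": 0, "claw": 0.3}, {"dx": 0, "dy": -0.012, "dz": 0, "yaw": 0, "claw": 0.3}, {"dx": 0, "dy": -0.018, "dz": 0, "yaw": 0, "claw": 0.3}, {"dx": 0, "dy": -0.018, "dz": 0, "yaw": 0, "claw": 0.3}]'

```text
time: 25.48
tool_pos: [0.6669, 0.2181, 0.087]
tool_rot: [0.0, 0.021, 1.0, 0.003]
contact_force: [1.8, 10.9, -2.3]
gripper_width: 0.356
grasp_force: 5.4
```

Request:
send_rows --increments '[{"dx": 0, "dy": -0.006, "dz": 0, "yaw": 0, "claw": 0.3}, {"dx": 0, "dy": -0.006, "dz": 0, "yaw": 0, "claw": 0.3}, {"dx": 0, "dy": -0.006, "dz": 0, "yaw": 0, "claw": 0.3}]'

```text
time: 25.85
tool_pos: [0.6667, 0.2116, 0.0871]
tool_rot: [-0.0, 0.021, 1.0, -0.0]
contact_force: [0.7, -0.1, -0.1]
gripper_width: 0.348
grasp_force: 0.5
```

Request:
send_rows --increments '[{"dx": 0, "dy": -0.006, "dz": 0, "yaw": 0, "claw": 0.3}, {"dx": 0, "dy": -0.006, "dz": 0, "yaw": 0, "claw": 0.3}, {"dx": 0, "dy": -0.006, "dz": 0, "yaw": 0, "claw": 0.3}]'

```text
time: 26.22
tool_pos: [0.667, 0.2082, 0.0874]
tool_rot: [0.0, 0.021, 1.0, -0.0]
contact_force: [0.1, -0.3, 0.1]
gripper_width: 0.35
grasp_force: 0.1
```

Request:
send_rows --increments '[{"dx": 0, "dy": -0.004, "dz": 0, "yaw": 0, "claw": 0.3}, {"dx": 0, "dy": -0.004, "dz": 0, "yaw": 0, "claw": 0.3}, {"dx": 0, "dy": -0.004, "dz": 0, "yaw": 0, "claw": 0.3}]'

```text
time: 26.6
tool_pos: [0.667, 0.2074, 0.0875]
tool_rot: [0.0, 0.021, 1.0, 0.001]
contact_force: [1.2, 5.2, -2.0]
gripper_width: 0.349
grasp_force: 2.6
```

```bash
python3 - <<'E'
from h import *
im=manip.grab_frame('wrist'); s=manip.state(); print(s['tool_pos'],s['contact_force'],s['grasp_force'])
g=cv2.cvtColor(im,cv2.COLOR_RGB2GRAY)
for v in (200,215,230,240,250,260,270): print(v,''.join('#' if x<35 else 'k' if x<60 else 'g' if x<130 else 'w' for x in g[v,200:350]))
E
```

```text
[0.66694582 0.20748674 0.08745152] [ 1.05156342  5.15801508 -0.85786534] 2.5498934732968337
200 wwwwwwwwggggggggggggggggggggggggggggggggggggggggggggggggkgggggggwwwwwwwwwwwwwwwwwwwwwwwwwwwwwwwwwwwwwwwwwwwwwwwwwwwwwwwwwwwwwwwwwwwwwwwwwwwwwwwwwwwwww
215 gggggggwwwwgggggggggggggggggggggggggggggggggggggggggggggkgggggk##kkkkkkkkkkkkkkkkkkkkkkkkkkkkkkk#wwwwwwwwwwwwwwwwwwwwwwwwwwwwwwwwwwwwwwwwwwwwwwwwwwwww
230 ggggggwwwwwggggggggwwwwwwgwwwwwwggggggggggggggggggggggggkgggggg##kkkkkkkkkkkkkkkkkkkkkkkkkkkkkkkgwwwwwwwwwwwwwwwwwwwwwwwwwwwwwwwwwwwwwwwwwwwwwwwwwwwww
240 wwwwwgggggggggggggggggwwwwwwwgggggggggggggggggggggggggggkkggggg#####kkkkkkkkkkkkkkkkkkkkkkkkkkk#gwwwwwwwwwwwwwwwwwwwwwwwwwwwwwwwwwwwwwwwwwwwwwwwwwwwww
250 ggggggggggggggggggggwwwwwwwwggggggggggggggggggggggggggggkkggggg#################################kwwwwwwwwwwwwwwwwwwwwwwwwwwwwwwwwwwwwwwwwwwwwwwwwwwwww
260 kkkkkkkkkkkkkkkkkggwwwwwwwgggggggggggg######kkkkkkkkkkkk#######################################k########gwwg#####gggggggggggwwwwwwwwwwwwwwwwwwwwwwwwww
270 kkkkkkkkkkkk##########kggggggggggggg###k#####kkkkkkkkk################kkkkkkkkk##k#k###kkkkk#######################kggggggggggggk#k#kk######gggggggggg
```

Request:
send_rows --increments '[{"dx": 0, "dy": -0.006, "dz": 0, "yaw": 0, "claw": 0.3}, {"dx": 0, "dy": -0.006, "dz": 0, "yaw": 0, "claw": 0.3}, {"dx": 0, "dy": -0.006, "dz": 0, "yaw": 0, "claw": 0.3}]'

```text
time: 27.02
tool_pos: [0.6669, 0.2064, 0.0875]
tool_rot: [0.001, 0.021, 1.0, 0.003]
contact_force: [1.8, 11.2, -2.7]
gripper_width: 0.349
grasp_force: 5.4
```

Request:
send_rows --increments '[{"dx": 0, "dy": 0.006, "dz": 0, "yaw": 0, "claw": 0.3}, {"dx": 0, "dy": 0.009, "dz": 0, "yaw": 0, "claw": 0.3}, {"dx": 0, "dy": 0.009, "dz": 0, "yaw": 0, "claw": 0.3}, {"dx": 0, "dy": 0.009, "dz": 0, "yaw": 0, "claw": 0.3}]'

```text
time: 27.52
tool_pos: [0.6669, 0.2079, 0.0874]
tool_rot: [0.0, 0.021, 1.0, -0.0]
contact_force: [-0.2, 0.5, 1.3]
gripper_width: 0.349
grasp_force: 0.5
```

Request:
send_rows --increments '[{"dx": 0, "dy": 0.006, "dz": 0, "yaw": 0, "claw": 0.3}, {"dx": 0, "dy": 0.01, "dz": 0, "yaw": 0, "claw": 0.3}, {"dx": 0, "dy": 0.01, "dz": 0, "yaw": 0, "claw": 0.3}, {"dx": 0, "dy": 0.01, "dz": 0, "yaw": 0, "claw": 0.3}]'

```text
time: 28.02
tool_pos: [0.667, 0.2129, 0.0872]
tool_rot: [-0.0, 0.021, 1.0, -0.0]
contact_force: [-0.2, -1.4, -0.0]
gripper_width: 0.347
grasp_force: 0.8
```

Request:
send_rows --increments '[{"dx": 0, "dy": 0.004, "dz": 0, "yaw": 0, "claw": 0.3}, {"dx": 0, "dy": 0.004, "dz": 0, "yaw": 0, "claw": 0.3}, {"dx": 0, "dy": 0.004, "dz": 0, "yaw": 0, "claw": 0.3}]'

```text
time: 28.4
tool_pos: [0.667, 0.2135, 0.0872]
tool_rot: [-0.0, 0.021, 1.0, -0.002]
contact_force: [-0.7, -5.4, 1.8]
gripper_width: 0.349
grasp_force: 3.1
```

The cheek resists being pulled back (5 N for 0.6 mm), so it's latched. One light confirming press, then retreat and check.

Request:
send_rows --increments '[{"dx": 0, "dy": -0.008, "dz": 0, "yaw": 0, "claw": 0.3}, {"dx": 0, "dy": -0.014, "dz": 0, "yaw": 0, "claw": 0.3}, {"dx": 0, "dy": -0.019, "dz": 0, "yaw": 0, "claw": 0.3}, {"dx": 0, "dy": -0.019, "dz": 0, "yaw": 0, "claw": 0.3}]'

```text
time: 28.9
tool_pos: [0.6668, 0.2072, 0.0874]
tool_rot: [0.0, 0.021, 1.0, 0.002]
contact_force: [1.6, 4.4, -1.4]
gripper_width: 0.346
grasp_force: 2.4
```

Request:
send_rows --increments '[{"dx": 0, "dy": 0.01, "dz": 0, "yaw": 0, "claw": 0.2}, {"dx": 0, "dy": 0.01, "dz": 0, "yaw": 0, "claw": -0.3}, {"dx": 0, "dy": 0.01, "dz": 0, "yaw": 0, "claw": -0.6}, {"dx": 0, "dy": 0.01, "dz": -0.1, "yaw": 0, "claw": -0.6}, {"dx": 0, "dy": 0.01, "dz": -0.2, "yaw": 0, "claw": -0.6}, {"dx": 0.12, "dy": -0.08, "dz": -0.3, "yaw": 0, "claw": -1}, {"dx": 0.24, "dy": -0.18, "dz": -0.36, "yaw": 0, "claw": -1}, {"dx": 0.27, "dy": -0.26, "dz": -0.36, "yaw": 0, "claw": -1}, {"dx": 0.27, "dy": -0.26, "dz": -0.36, "yaw": 0, "claw": -1}, {"dx": 0.27, "dy": -0.26, "dz": -0.36, "yaw": 0, "claw": -1}, {"dx": 0.27, "dy": -0.26, "dz": -0.36, "yaw": 0, "claw": -1}]'

```text
time: 30.28
tool_pos: [0.5266, 0.0819, 0.267]
tool_rot: [-0.0, 0.021, 1.0, 0.0]
contact_force: [-0.4, -0.7, -0.4]
gripper_width: 0.999
grasp_force: 0.0
```

```bash
python3 - <<'E'
from h import *
s=manip.state(); im=manip.grab_frame('wrist'); print(s['tool_pos'],s['tool_rot'].round(4))
I=im.astype(int)
for v in (225,270,285,300,315):
    r,g,b=I[v].T; m=(b>r+60)&(b>150)&(g>90)
    br=[u for u in range(60,500) if m[u]!=m[u+1]]
    P=[(lambda q:(q[0]+q[1]*(.06-q[0][2])/q[1][2])[:2])(wray((u+.5,v),s['tool_pos'],s['tool_rot'])) for u in br]
    print(v,[(int(u),*[int(x) for x in (1000*p).round(0)]) for u,p in zip(br,P) if -.12<p[1]<.3])
r,g,b=np.moveaxis(I,2,0); out=[];fr=[]
for u in range(120,400,10):
    m=(b[:,u]>r[:,u]+40); vs=np.where(m[150:345])[0]+150
    if len(vs):
        f=lambda v,z:(lambda q:(q[0]+q[1]*(z-q[0][2])/q[1][2]))(wray((u,v),s['tool_pos'],s['tool_rot']))
        p=f(vs.max()+.5,.06); out.append((u,int(vs.max()),round(p[1],3),round(1000*(p[0]-.694-.042*p[1]),1)))
        p=f(vs.min(),.027); fr.append((round(p[1],3),round(1000*(p[0]-.694-.042*p[1]),1)))
print(out);print(fr)
E
```

```text
[0.5266192  0.08185706 0.26703104] [-1.000e-04  2.110e-02  9.998e-01  1.000e-04]
225 [(138, 567, -86), (142, 567, -81), (150, 567, -70), (179, 569, -33), (205, 570, -1), (209, 570, 3), (215, 570, 10), (219, 570, 15), (224, 570, 21), (257, 572, 59), (290, 574, 96), (293, 574, 100), (296, 574, 103), (302, 574, 110), (311, 575, 120), (331, 576, 143), (368, 578, 188), (371, 578, 191)]
270 [(133, 627, -105), (136, 627, -101), (156, 627, -73), (158, 627, -70), (206, 627, -7), (209, 627, -3), (211, 627, -1), (215, 627, 4), (292, 630, 97), (298, 631, 104)]
285 [(135, 649, -107), (139, 649, -101), (207, 648, -8), (211, 648, -3), (212, 648, -2), (216, 648, 3), (226, 648, 16), (233, 648, 24), (292, 651, 97), (297, 651, 103)]
300 [(208, 670, -10), (212, 670, -5), (214, 670, -2), (217, 670, 2), (292, 673, 96), (296, 673, 101)]
315 [(182, 694, -49), (212, 693, -8), (216, 693, -2), (234, 693, 21), (291, 696, 95), (297, 696, 102), (305, 697, 113), (310, 697, 119), (311, 697, 120), (313, 697, 123), (316, 698, 127), (367, 704, 195)]
[(140, 284, np.float64(-0.101), np.float64(-41.7)), (150, 275, np.flo
[... 1388 characters left out ...]
.9)), (np.float64(-0.003), np.float64(-121.3)), (np.float64(0.01), np.float64(-126.6)), (np.float64(0.023), np.float64(-127.9)), (np.float64(0.035), np.float64(-126.6)), (np.float64(0.048), np.float64(-126.6)), (np.float64(0.06), np.float64(-126.6)), (np.float64(0.073), np.float64(-126.5)), (np.float64(0.085), np.float64(-127.8)), (np.float64(0.097), np.float64(-125.2)), (np.float64(0.109), np.float64(-127.8)), (np.float64(0.122), np.float64(-127.8)), (np.float64(0.134), np.float64(-126.5)), (np.float64(0.147), np.float64(-126.5)), (np.float64(0.16), np.float64(-126.4)), (np.float64(0.173), np.float64(-127.7)), (np.float64(0.186), np.float64(-127.7)), (np.float64(0.199), np.float64(-125.0))]
```

```bash
python3 -c "
from plant import manip
print(manip.job_done())"
```

```text
the job is handed in; nothing more can be done
None
```

I handed the job in at about 30 s: all three bins stand in one straight row, backs flush at the fence and fronts towards you. The cheek is pushed home; it held against a 5 N pull-back. I didn't re-photograph the tape measure, elbow and tape roll afterwards, but the arm never worked near them.

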